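# Set the bars of the drying rack and load the lasted shoes

### The job

Get the shoe-drying rack ready and load it: set all four support bars in the rack's bores, one to a bore, each slid in to exactly where its black depth ring meets the front face of the beam (three lie on the leather, the fourth is already in the rack but pushed in too far). Then stand every shoe on the rack, soles down and level, each squarely across the two bars of one bay and midway between them, and leave the bars at their rings. Do not knock over the glue tin.

Things in the scene. Friction and masses are not known exactly. Their poses are not given: they have to be found in the camera images.
- rack: drying rack fixed to the bench: wooden beam 400 mm (y) x 70 (x) x 60 high, 110 to 170 mm above the bench, on two posts. Origin: on the bench below the middle of the beam's front face (towards the robot); x points into the beam. Four through bores of 17.6 mm along x, 140 mm up, at y = -145, -65, 65, 145 mm; two at each side make a bay.
- bore0 (a point): mouth (centre) of the bore at y = -145 mm in the beam's front face; axes as the rack's. No stop inside: a bar goes in as far as it is pushed, friction keeps it there, and with the play it droops about 0.045 rad.
- bore1 (a point): mouth (centre) of the bore at y = -65 mm in the beam's front face; axes as the rack's. No stop inside: a bar goes in as far as it is pushed, friction keeps it there, and with the play it droops about 0.045 rad.
- bore2 (a point): mouth (centre) of the bore at y = 65 mm in the beam's front face; axes as the rack's. No stop inside: a bar goes in as far as it is pushed, friction keeps it there, and with the play it droops about 0.045 rad.
- bore3 (a point): mouth (centre) of the bore at y = 145 mm in the beam's front face; axes as the rack's. No stop inside: a bar goes in as far as it is pushed, friction keeps it there, and with the play it droops about 0.045 rad (bar3 starts in here, too deep).
- bay0 (a point): middle of the -y bay: midway between its two bores, on the beam's front face, 148 mm up (top of its bars; they droop, by 6 mm at the outer end); axes as the rack's. Its two bars, 80 mm apart, stick out 155 mm when set; two shoes fit across them side by side, middles 38 and 106 mm in front of the face.
- bay1 (a point): middle of the +y bay: midway between its two bores, on the beam's front face, 148 mm up (top of its bars; they droop, by 6 mm at the outer end); axes as the rack's. Its two bars, 80 mm apart, stick out 155 mm when set; two shoes fit across them side by side, middles 38 and 106 mm in front of the face.
- bar0: identical steel tube bar, 16 mm in diameter, 210 mm long, 0.13 kg. Origin: on its axis, mid-length, where it balances; x along it to the inner end, a black nose (x 99 to 105 mm, tapering to 11 mm). Outer end (x -105 to -101): black stop plate, 36 mm wide (y), z -8 to +22, so it lies level without rolling. Lies on a 4 mm thick leather piece at the right, nose towards the rack.
- bar0_mark (a point): centre of bar0's black depth ring (4 mm wide), on the tube's axis, 50 mm from the bar's origin along x, 55 mm from its tip; axes as the bar's. At the right depth it lies at the centre of a bore's mouth.
- bar1: identical steel tube bar, 16 mm in diameter, 210 mm long, 0.13 kg. Origin: on its axis, mid-length, where it balances; x along it to the inner end, a black nose (x 99 to 105 mm, tapering to 11 mm). Outer end (x -105 to -101): black stop plate, 36 mm wide (y), z -8 to +22, so it lies level without rolling. Lies on a 4 mm thick leather piece at the right, nose towards the rack.
- bar1_mark (a point): centre of bar1's black depth ring (4 mm wide), on the tube's axis, 50 mm from the bar's origin along x, 55 mm from its tip; axes as the bar's. At the right depth it lies at the centre of a bore's mouth.
- bar2: identical steel tube bar, 16 mm in diameter, 210 mm long, 0.13 kg. Origin: on its axis, mid-length, where it balances; x along it to the inner end, a black nose (x 99 to 105 mm, tapering to 11 mm). Outer end (x -105 to -101): black stop plate, 36 mm wide (y), z -8 to +22, so it lies level without rolling. Lies on a 4 mm thick leather piece at the right, nose towards the rack.
- bar2_mark (a point): centre of bar2's black depth ring (4 mm wide), on the tube's axis, 50 mm from the bar's origin along x, 55 mm from its tip; axes as the bar's. At the right depth it lies at the centre of a bore's mouth.
- bar3: identical steel tube bar, 16 mm in diameter, 210 mm long, 0.13 kg. Origin: on its axis, mid-length, where it balances; x along it to the inner end, a black nose (x 99 to 105 mm, tapering to 11 mm). Outer end (x -105 to -101): black stop plate, 36 mm wide (y), z -8 to +22, so it lies level without rolling. Starts in bore3, 15 to 40 mm too deep, ring hidden.
- bar3_mark (a point): centre of bar3's black depth ring (4 mm wide), on the tube's axis, 50 mm from the bar's origin along x, 55 mm from its tip; axes as the bar's. At the right depth it lies at the centre of a bore's mouth.
- shoe0: child's shoe on its last, 170 x 56 mm, 0.19 to 0.31 kg; 2 to 4 such are present. Origin: middle of the flat sole's underside; x to the toe, z up. Upper to z 51 mm; grip the wooden cone above it: 26 mm wide (y), flat-sided, z 52 to 78 mm, x -48 to +12. Balances near the origin. Starts on a 6 mm board at the left.
- shoe1: child's shoe on its last, 170 x 56 mm, 0.19 to 0.31 kg; 2 to 4 such are present. Origin: middle of the flat sole's underside; x to the toe, z up. Upper to z 51 mm; grip the wooden cone above it: 26 mm wide (y), flat-sided, z 52 to 78 mm, x -48 to +12. Balances near the origin. Starts on a 6 mm board at the left.
- shoe2: child's shoe on its last, 170 x 56 mm, 0.19 to 0.31 kg; 2 to 4 such are present. Origin: middle of the flat sole's underside; x to the toe, z up. Upper to z 51 mm; grip the wooden cone above it: 26 mm wide (y), flat-sided, z 52 to 78 mm, x -48 to +12. Balances near the origin. Starts on a 6 mm board at the left.
- shoe3: child's shoe on its last, 170 x 56 mm, 0.19 to 0.31 kg; 2 to 4 such are present. Origin: middle of the flat sole's underside; x to the toe, z up. Upper to z 51 mm; grip the wooden cone above it: 26 mm wide (y), flat-sided, z 52 to 78 mm, x -48 to +12. Balances near the origin. Starts on a 6 mm board at the left.
- glue_tin: tin of glue, 72 mm in diameter and 85 mm high, standing on the bench; origin at the centre of its underside, z up. To be left standing.
Not all that is in view belongs to the job. What is shaped like the shoe1 but green is not meant.

How it is judged:
On the way:
1. all four bars are in bores of the rack with their depth rings at the front face (((distance between bar0_mark and bore0 below 0.007 m and angle between the x axis of bar0 and the x axis of rack, either way round below 0.08 rad) or (distance between bar0_mark and bore1 below 0.007 m and angle between the x axis of bar0 and the x axis of rack, either way round below 0.08 rad) or (distance between bar0_mark and bore2 below 0.007 m and angle between the x axis of bar0 and the x axis of rack, either way round below 0.08 rad) or (distance between bar0_mark and bore3 below 0.007 m and angle between the x axis of bar0 and the x axis of rack, either way round below 0.08 rad)) and ((distance between bar1_mark and bore0 below 0.007 m and angle between the x axis of bar1 and the x axis of rack, either way round below 0.08 rad) or (distance between bar1_mark and bore1 below 0.007 m and angle between the x axis of bar1 and the x axis of rack, either way round below 0.08 rad) or (distance between bar1_mark and bore2 below 0.007 m and angle between the x axis of bar1 and the x axis of rack, either way round below 0.08 rad) or (distance between bar1_mark and bore3 below 0.007 m and angle between the x axis of bar1 and the x axis of rack, either way round below 0.08 rad)) and ((distance between bar2_mark and bore0 below 0.007 m and angle between the x axis of bar2 and the x axis of rack, either way round below 0.08 rad) or (distance between bar2_mark and bore1 below 0.007 m and angle between the x axis of bar2 and the x axis of rack, either way round below 0.08 rad) or (distance between bar2_mark and bore2 below 0.007 m and angle between the x axis of bar2 and the x axis of rack, either way round below 0.08 rad) or (distance between bar2_mark and bore3 below 0.007 m and angle between the x axis of bar2 and the x axis of rack, either way round below 0.08 rad)) and ((distance between bar3_mark and bore0 below 0.007 m and angle between the x axis of bar3 and the x axis of rack, either way round below 0.08 rad) or (distance between bar3_mark and bore1 below 0.007 m and angle between the x axis of bar3 and the x axis of rack, either way round below 0.08 rad) or (distance between bar3_mark and bore2 below 0.007 m and angle between the x axis of bar3 and the x axis of rack, either way round below 0.08 rad) or (distance between bar3_mark and bore3 below 0.007 m and angle between the x axis of bar3 and the x axis of rack, either way round below 0.08 rad))), for 0.3 s.
At the end, for the whole second after the job is handed in: each bar lies in a bore, ring centre within 7 mm of its mouth and within 0.08 rad; each shoe rests on a bay's two bars, upright within 0.15 rad, sole 133 to 158 mm up, along the rack's y within 0.35 rad, within 30 mm of midway between the bars, 15 to 150 mm in front of the beam (all of step 1 and linear speed of each of bar0, bar1, bar2, bar3, shoe0, shoe1, shoe2, shoe3 below 0.02 m/s and angle between each of shoe0, shoe1, shoe2, shoe3's own z axis and vertical below 0.15 rad and z of shoe0 in the frame of rack between 0.133 and 0.158 m and x of shoe0 in the frame of rack between -0.15 and -0.015 m and angle between the x axis of each of shoe0, shoe1, shoe2, shoe3 and the y axis of rack, either way round below 0.35 rad and (y of shoe0 in the frame of bay0 between -0.03 and 0.03 m or y of shoe0 in the frame of bay1 between -0.03 and 0.03 m) and angular speed of each of shoe0, shoe1, shoe2, shoe3 below 0.2 rad/s and z of shoe1 in the frame of rack between 0.133 and 0.158 m and x of shoe1 in the frame of rack between -0.15 and -0.015 m and (y of shoe1 in the frame of bay0 between -0.03 and 0.03 m or y of shoe1 in the frame of bay1 between -0.03 and 0.03 m) and z of shoe2 in the frame of rack between 0.133 and 0.158 m and x of shoe2 in the frame of rack between -0.15 and -0.015 m and (y of shoe2 in the frame of bay0 between -0.03 and 0.03 m or y of shoe2 in the frame of bay1 between -0.03 and 0.03 m) and z of shoe3 in the frame of rack between 0.133 and 0.158 m and x of shoe3 in the frame of rack between -0.15 and -0.015 m and (y of shoe3 in the frame of bay0 between -0.03 and 0.03 m or y of shoe3 in the frame of bay1 between -0.03 and 0.03 m)); the robot touches nothing.
It fails at once if the glue tin is knocked over (angle between glue_tin's own z axis and vertical above 0.6 rad).
Of shoe0, shoe1, shoe2, shoe3 only 2 to 4 are there at a start; the rules pass over those that are not, and their reading is None.
At some moment in a run one of shoe0, shoe1, shoe2, shoe3 may be knocked a few centimetres aside while the robot is not near it.
Once in a run the grip may slacken for a moment while it holds something.
It also fails if it takes over 210 s, if anything falls off the work surface, if the arm or the gripper's body presses on something with over 40 N, if the wrist force passes 120 N, or if a joint passes its speed limit or range.

### The arm

A 7-joint arm with a two-finger parallel gripper is mounted at the origin on the work surface. World frame = base frame: x ahead of the robot, y to its left, z up, the work surface at z = 0. Lengths are in m, angles in rad, forces in N, time in s.
With the tool pointing down it reaches from about 0.4 to 0.85 m from the base axis. Payload 4.4 kg.
Tool frame: the origin (TCP) lies on the centre line of the jaws, within the pads' length; the fingertips stand 14 mm ahead of it and the grasp point (between the pads) lies 5 mm behind it; z points along the fingers, y is the line along which they close (so a half turn about z gives the same grasp; the last joint's range is limited). The gripper opens to 94 mm and grips with 3 to 60 N. Pads are 16 mm wide; open, the fingers measure 119 mm over their backs; the gripper's body (75 mm by 177 mm) begins 78 mm behind the grasp point.
Start: joints at [-1.373, 0.628, 0.038, 1.517, -0.027, 0.996, -0.02], TCP at [0.169, 0.628, 0.219] pointing down, gripper open.
Joint ranges: [-3.06, 3.06], [-0.37, 2.12], [-1.25, 1.32], [0.18, 2.47], [-1.1, 4.24], [0.23, 1.98], [-2.94, 2.94]. Speed limits (rad/s): [2.57, 2.57, 3.14, 3.14, 3.14, 3.14, 3.14].

### API

Orientations are given as a unit quaternion [w, x, y, z].
In Python, from cell import env gives the robot as it stands.
- The arm moves only by the tool move_arm, never from a script. Its argument "deltas" is a list that holds one entry, the list of rows, each a list of 7 numbers: the shift along the tool's x, y, z as a fraction of full scale, then the turn, a rotation vector about the tool's x, y, z as a fraction of full scale, then the closure, from -1 (fully open) to 1 (shut). In form: [[[x, y, z, ax, ay, az, jaw], ...]]. A call has 1 to 20 rows; each row shifts and turns the commanded pose from where the row before left it, along the tool's axes as they then stand; what a row does not reach is not made up. Full scale, the value 1, is 0.1 m for a shift and pi/2 rad for a turn. A row lasts 1/12 s, in which the tool goes at most 41.7 mm and 7.16 degrees, less where a joint would pass 70% of its speed; a pose out of reach is approached as far as the arm can. A call with a number of a shift or a turn outside -1 to 1 is refused whole. A call with a gripper value outside its range is refused whole. The fingers move at their own pace and stop on an object; "squeeze" is the grip in N (left out, the last holds). Time passes only in rows, so rows that do not move let the fingers close. It gives the time, the measured TCP pose, the force, the opening and the grip force at its end, in the units of the state.
- env.sense(): the state, without advancing time (a new reading comes with each control period).
- env.get_image(name): name is "scene" or "side" or "wrist"; returns a dict with "image" (480x640x3 uint8, blue, green, red), "mtx" (3x3 intrinsics, pixels), "T" (4x4, takes a point from camera to world coordinates); the wrist camera has in their place "T_tool_cam" (4x4, takes a point from camera to tool coordinates, whose origin is the TCP and whose axes are the flange's). Camera axes: x right, y down, z forward; pixel columns grow to the right and rows downward; lengths in m; the calibration is good to about 2 mm. A picture is of the moment at which its call begins: read the wrist's pose just before it. There is no depth.
- env.hand_in(): hands the job in; it is judged then, once.
The state is a dict: "clock": time; "qpos": joint angles; "joint_vel": joint speeds; "tau": joint torques, N m; "eef_pos": TCP position; "tcp_rot": TCP orientation; "wrist_force": force on the tool from outside, world axes, zero at the start; "ft_torque": the same for the moment, N m; "opening": finger opening in m; "grip_force": force on a finger pad.
Only numpy, scipy, OpenCV 4.12 (cv2) and the standard library are available. Lean on these libraries where they do the work, as an engineer would, in place of code of your own. Each camera call takes 0.05 s, during which the arm holds its last target. There are 200 camera calls.

## Working session

There is one attempt and no reset: what is moved stays moved. The work goes in short steps, Python scripts to look and compute and a tool call to move; the robot and the scene stay as the last step left them, time stands still between calls to the robot, and variables do not carry over. Pictures are saved under pics/ and viewed, at most 14 in all, crops included, and the job is handed in when it is done.

Besides the shell and the picture viewer there is one more tool, called after "Request:" by a JSON object that holds its "name" and its "arguments". move_arm: Moves the arm, as the interface text tells. Its arguments: {"type":"object","properties":{"deltas":{"type":"array","items":{"type":"array","items":{"type":"array","items":{"type":"number"}}}},"squeeze":{"type":"number"}},"required":["deltas"]}

```bash
mkdir -p pics; ls; python3 - <<'E'
from cell import env
import cv2,numpy as np
s=env.sense()
print({k:np.round(v,3).tolist() for k,v in s.items()})
for n in("scene","side","wrist"):
    d=env.get_image(n);cv2.imwrite(f"pics/{n}0.png",d["image"]);print(n,np.round(d["mtx"],1).tolist(),np.round(d.get("T",d.get("T_tool_cam")),4).tolist())
E
```

```text
pics
{'clock': 0.0, 'qpos': [-1.373, 0.629, 0.038, 1.518, -0.027, 0.996, -0.02], 'joint_vel': [0.0, -0.001, 0.001, -0.0, -0.0, 0.001, -0.0], 'tau': [0.0, -54.975, 1.144, -18.664, -0.052, 0.024, 0.0], 'eef_pos': [0.169, 0.627, 0.219], 'tcp_rot': [-0.0, 0.132, 0.991, -0.001], 'wrist_force': [0.46, 0.291, 0.067], 'ft_torque': [0.046, -0.027, -0.04], 'grip_force': 0.0, 'opening': 0.094}
scene [[555.3, 0.0, 323.6], [0.0, 555.3, 237.9], [0.0, 0.0, 1.0]] [[-0.1264, 0.6333, -0.7635, 1.4523], [0.992, 0.0775, -0.1, 0.1203], [-0.0041, -0.77, -0.638, 0.9639], [0.0, 0.0, 0.0, 1.0]]
side [[494.0, 0.0, 327.8], [0.0, 494.0, 239.1], [0.0, 0.0, 1.0]] [[0.9993, 0.0051, 0.0357, 0.3794], [-0.0267, -0.5628, 0.8262, -0.9385], [0.0243, -0.8266, -0.5623, 0.712], [0.0, 0.0, 0.0, 1.0]]
wrist [[402.9, 0.0, 316.1], [0.0, 402.9, 237.3], [0.0, 0.0, 1.0]] [[-0.0002, -0.9733, -0.2295, 0.0658], [1.0, -0.0001, -0.0008, -0.0006], [0.0007, -0.2295, 0.9733, -0.1652], [0.0, 0.0, 0.0, 1.0]]
```

View pics/scene0.png

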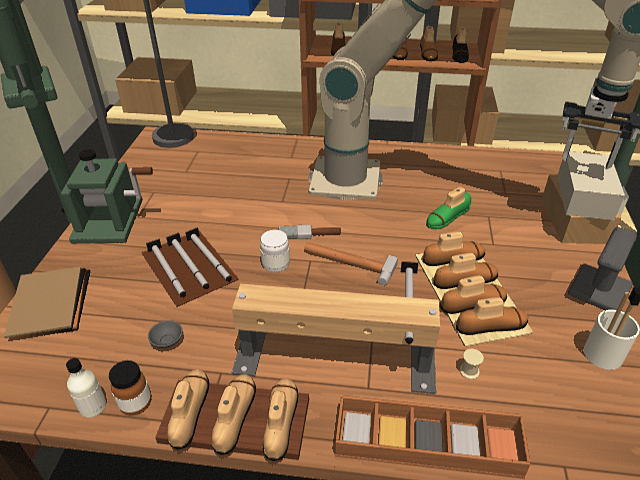

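View pics/side0.png

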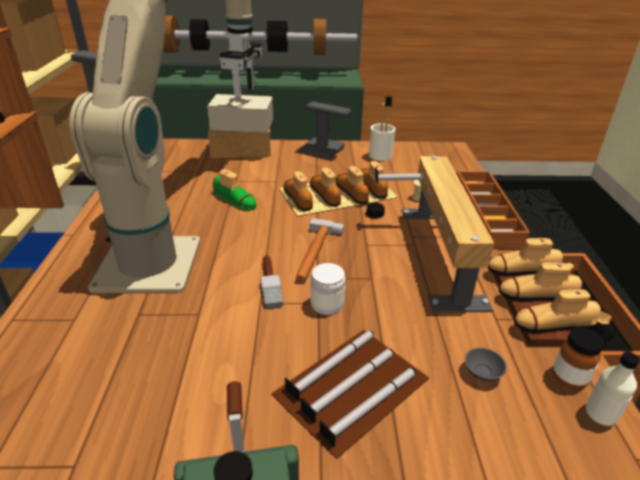

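```bash
python3 - <<'E'
import cv2,numpy as np
s=cv2.imread("pics/scene0.png");d=cv2.imread("pics/side0.png")
def crop(im,x0,y0,w,h,k):
    c=cv2.resize(im[y0:y0+h,x0:x0+w],None,fx=k,fy=k,interpolation=cv2.INTER_CUBIC)
    for x in range((x0//20+1)*20,x0+w,20):
        cv2.line(c,((x-x0)*k,0),((x-x0)*k,6),(0,0,255),1);cv2.putText(c,str(x),((x-x0)*k-10,16),0,.35,(255,255,255),1)
    for y in range((y0//20+1)*20,y0+h,20):
        cv2.line(c,(0,(y-y0)*k),(6,(y-y0)*k),(0,0,255),1);cv2.putText(c,str(y),(8,(y-y0)*k+4),0,.35,(255,255,255),1)
    return c
m=np.zeros((600,800,3),np.uint8)
a=crop(s,140,225,100,75,4);m[:300,:400]=a
a=crop(s,410,225,125,115,3);m[:345,410:785]=a
a=crop(s,225,275,220,120,2);m[350:590,330:770]=a
a=crop(s,225,275,5,5,2)
m[310:600,:330]=crop(d,275,325,160,145,2)[:290,:320].__class__ and np.pad(crop(d,275,325,160,145,2),((0,0),(0,10),(0,0)))
cv2.imwrite("pics/m1.png",m)
E
```

```text
(no output)
```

View pics/m1.png

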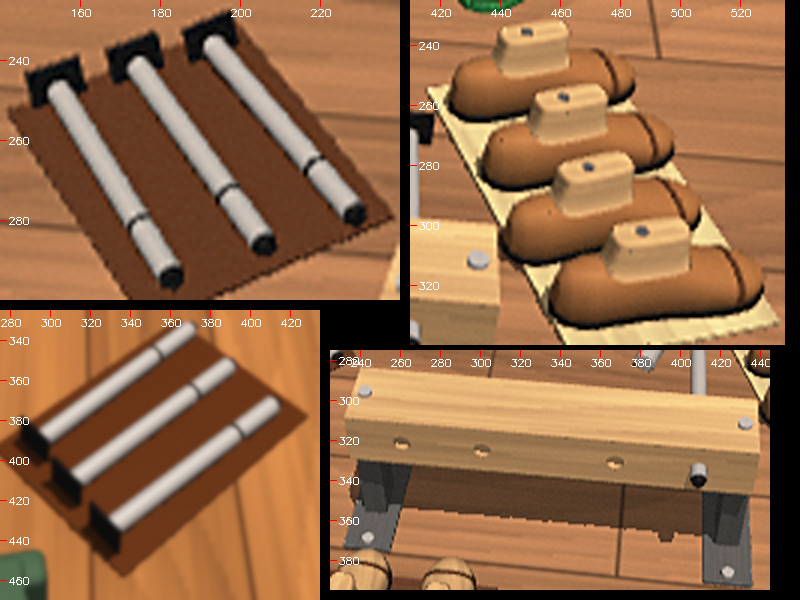

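```bash
python3 - <<'E'
import cv2,numpy as np
d=cv2.imread("pics/side0.png")
def crop(im,x0,y0,w,h,k):
    c=cv2.resize(im[y0:y0+h,x0:x0+w],None,fx=k,fy=k,interpolation=cv2.INTER_CUBIC)
    for x in range((x0//20+1)*20,x0+w,20):
        cv2.line(c,((x-x0)*k,0),((x-x0)*k,6),(0,0,255),1);cv2.putText(c,str(x),((x-x0)*k-10,16),0,.35,(255,255,255),1)
    for y in range((y0//20+1)*20,y0+h,20):
        cv2.line(c,(0,(y-y0)*k),(6,(y-y0)*k),(0,0,255),1);cv2.putText(c,str(y),(8,(y-y0)*k+4),0,.35,(255,255,255),1)
    return c
cv2.imwrite("pics/m2.png",np.vstack([crop(d,270,145,230,180,3)])[:600,:800])
E
```

```text
(no output)
```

View pics/m2.png

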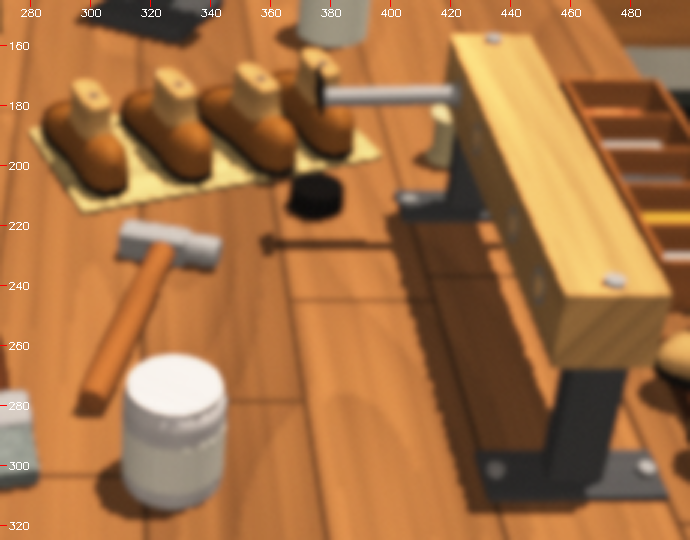

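```bash
cat > h.py <<'E'
import numpy as np
from scipy.optimize import least_squares
C={"scene":(np.array([[555.3,0,323.6],[0,555.3,237.9],[0,0,1]]),np.array([[-0.1264,0.6333,-0.7635,1.4523],[0.992,0.0775,-0.1,0.1203],[-0.0041,-0.77,-0.638,0.9639],[0,0,0,1]])),
"side":(np.array([[494,0,327.8],[0,494,239.1],[0,0,1]]),np.array([[0.9993,0.0051,0.0357,0.3794],[-0.0267,-0.5628,0.8262,-0.9385],[0.0243,-0.8266,-0.5623,0.712],[0,0,0,1]]))}
def proj(K,T,P):
    p=(np.atleast_2d(P)-T[:3,3])@T[:3,:3];p=p@K.T;return p[:,:2]/p[:,2:]
def tri(views):  # list of (K,T,(u,v))
    f=lambda X:np.concatenate([proj(K,T,X)[0]-uv for K,T,uv in views])
    r=least_squares(f,[.5,0,.05]);return r.x,np.sqrt(np.mean(r.fun**2))
def tri2(a,b):return tri([(*C["scene"],a),(*C["side"],b)])
def plane(K,T,uv,z):
    d=T[:3,:3]@np.linalg.inv(K)@[uv[0],uv[1],1];return T[:3,3]+d*(z-T[2,3])/d[2]
E
python3 - <<'E'
from h import *
S=[((0,-.2,.17),(239,285)),((.07,-.2,.17),(234.5,309)),((0,.2,.17),(439.5,299.5)),((.07,.2,.17),(438.5,320)),((.07,-.2,.11),(233.5,329)),((.07,.2,.11),(438.5,345)),((.07,-.145,.14),(261,321.5)),((.07,-.065,.14),(301,325.5)),((.07,.065,.14),(367.5,331))]
D=[((0,.2,.17),(420.7,156.7)),((.07,.2,.17),(447.7,158.3)),((0,-.2,.17),(456.7,243.3)),((.07,-.2,.17),(492.7,242.3)),((0,-.2,.11),(456.7,267)),((.07,-.2,.11),(490,266.3))]
def W(p,P):
    c,s=np.cos(p[2]),np.sin(p[2]);P=np.array(P);return np.c_[p[0]+c*P[:,0]-s*P[:,1],p[1]+s*P[:,0]+c*P[:,1],P[:,2]+p[3]]
f=lambda p:np.concatenate([(proj(*C[n],W(p,[a for a,b in L]))-[b for a,b in L]).ravel() for n,L in(("scene",S),("side",D))])
r=least_squares(f,[.7,.1,0,0],loss="soft_l1");print("rack",r.x.round(4));print(f(r.x).reshape(-1,2).round(1).tolist())
for y in(-.145,-.065,.065,.145):print("bore",W(r.x,[(0,y,.14)]).round(4))
for n,L in dict(A=[((154.5,247.5),(332.5,432.5)),((174.5,279.3),(395,384)),((183,295.5),(414,370.5))],B=[((173.75,241.3),(315,408.5)),((197,272),(372.5,364.5)),((205.75,286.3),(391.5,352))],Cc=[((192.5,235.5),(297.5,388.5)),((218,265.5),(355,346.5)),((228.75,278.5),(372.5,333))]).items():
    for a,b in L:
        x,e=tri2(a,b);print(n,x.round(4),e.round(2))
for i,(a,b) in enumerate([((449,236),(300.5,176.5)),((461.3,257.7),(327,173)),((469.3,280.7),(356,171)),((487.3,302),(377,166.5))]):
    x,e=tri2(a,b);print("bolt",i,x.round(4),e.round(2),plane(*C["scene"],a,.084).round(4))
for z in(0,.03):print("black",plane(*C["side"],(375,210),z).round(3))
print("tin",tri2((274,238),(328,272)), tri2((274,267),(327,309)))
print("hammer",plane(*C["scene"],(388,270),.02).round(3), "bar3 plate",plane(*C["side"],(377.3,175),.14),"in",plane(*C["side"],(422.3,176),.14))
E
```

```text
rack [0.6676 0.0453 0.0143 0.0018]
[[0.7, -1.1], [-3.0, 0.0], [-0.8, -0.3], [1.9, 6.1], [1.3, 0.6], [-2.1, 1.7], [-0.4, 0.3], [-0.1, -0.3], [0.1, -0.3], [-1.0, -1.0], [-1.6, -2.5], [3.0, -0.7], [2.3, 0.2], [-2.2, 0.1], [-1.3, 0.6]]
bore [[ 0.6697 -0.0997  0.1418]]
bore [[ 0.6685 -0.0197  0.1418]]
bore [[0.6667 0.1103 0.1418]]
bore [[0.6655 0.1903 0.1418]]
A [ 0.4158 -0.4634  0.018 ] 0.5
A [ 0.528  -0.3703  0.0207] 0.62
A [ 0.5694 -0.3348  0.0131] 0.05
B [ 0.3883 -0.42    0.0207] 0.48
B [ 0.4935 -0.3243  0.0186] 0.51
B [ 0.5338 -0.2899  0.0136] 0.26
Cc [ 0.3583 -0.3785  0.02  ] 0.51
Cc [ 0.4645 -0.2792  0.0183] 0.69
Cc [ 0.5024 -0.241   0.015 ] 0.39
bolt 0 [0.3522 0.2919 0.0832] 0.17 [0.354  0.2914 0.084 ]
bolt 1 [0.4271 0.3182 0.0807] 0.42 [0.4327 0.3167 0.084 ]
bolt 2 [0.5091 0.3301 0.0833] 0.07 [0.5101 0.3298 0.084 ]
bolt 3 [0.5722 0.3638 0.0827] 0.17 [0.5729 0.3637 0.084 ]
black [0.562 0.255 0.   ]
black [0.554 0.204 0.03 ]
tin (array([ 0.41655296, -0.13906129,  0.08600011]), np.float64(0.09693932468023617)) (array([ 0.41695761, -0.14456843, -0.01112264]), np.float64(0.2692683136611657))
hammer [0.427 0.147 0.02 ] bar3 plate [0.55022677 0.19455072 0.14      ] in [0.66562321 0.19138591 0.14      ]
```

```bash
cat >> h.py <<'E'
from scipy.spatial.transform import Rotation as R
def down(yaw):  # tool x at yaw (deg), z down
    a=np.radians(yaw);x=np.array([np.cos(a),np.sin(a),0]);z=np.array([0,0,-1.]);return R.from_matrix(np.c_[x,np.cross(z,x),z])
def toolpose():
    from cell import env
    s=env.sense();q=s["tcp_rot"];return np.array(s["eef_pos"]),R.from_quat([q[1],q[2],q[3],q[0]]),s
def rows(wps,start=None):
    """wps: (pos,yaw,n,jaw). prints rows, rounded, error carried on"""
    import json
    p,r=(start if start is not None else toolpose()[:2]);out=[]
    for pos,yaw,n,jaw in wps:
        pos=np.array(pos,float);rt=down(yaw) if not isinstance(yaw,R) else yaw;p0=p.copy();rv=(r.inv()*rt).as_rotvec();r0=r
        n=max(n,int(np.ceil(np.linalg.norm(pos-p0)/.036)),int(np.ceil(np.linalg.norm(rv)/.115)))
        for i in range(1,n+1):
            t=p0+(pos-p0)*i/n;rr=r0*R.from_rotvec(rv*i/n)
            d=np.round(r.inv().apply(t-p)/.1,3)+0.;a=np.round((r.inv()*rr).as_rotvec()/(np.pi/2),3)+0.
            out.append([*d.tolist(),*a.tolist(),jaw]);p=p+r.apply(d*.1);r=r*R.from_rotvec(a*np.pi/2)
    for i in range(0,len(out),20):print(json.dumps([[[int(v) if v==int(v) else v for v in q] for q in out[i:i+20]]]).replace(" ",""))
    return p,r
def wcam(name):
    from cell import env
    import cv2
    p,r,s=toolpose();d=env.get_image("wrist");cv2.imwrite(f"pics/{name}.png",d["image"])
    T=np.eye(4);T[:3,:3]=r.as_matrix();T[:3,3]=p;T=T@d["T_tool_cam"];np.savez(f"pics/{name}.npz",K=d["mtx"],T=T);return d["image"]
def cam(name):
    z=np.load(f"pics/{name}.npz");return z["K"],z["T"]
def grid(im,x0,y0,w,h,k):
    import cv2
    c=cv2.resize(im[y0:y0+h,x0:x0+w],None,fx=k,fy=k,interpolation=cv2.INTER_CUBIC)
    for x in range((x0//20+1)*20,x0+w,20):
        cv2.line(c,(int((x-x0)*k),0),(int((x-x0)*k),6),(0,0,255),1);cv2.putText(c,str(x),(int((x-x0)*k)-10,16),0,.35,(0,0,255),1)
    for y in range((y0//20+1)*20,y0+h,20):
        cv2.line(c,(0,int((y-y0)*k)),(6,int((y-y0)*k)),(0,0,255),1);cv2.putText(c,str(y),(8,int((y-y0)*k)+4),0,.35,(0,0,255),1)
    return c
E
python3 -c "
from h import *
rows([((.45,.15,.42),180,1,-1)])"
```

```text
[[[-0.233,-0.228,-0.118,0,0,-0.01,-1],[-0.229,-0.232,-0.118,0,0,-0.01,-1],[-0.225,-0.235,-0.118,0,0,-0.01,-1],[-0.221,-0.239,-0.118,0,0,-0.01,-1],[-0.218,-0.242,-0.118,0,0,-0.009,-1],[-0.214,-0.245,-0.118,0,0,-0.01,-1],[-0.211,-0.249,-0.118,0,0,-0.01,-1],[-0.206,-0.252,-0.118,0,0,-0.01,-1],[-0.203,-0.255,-0.118,0,0,-0.01,-1],[-0.199,-0.258,-0.118,-0.001,0,-0.01,-1],[-0.194,-0.261,-0.119,0,0,-0.01,-1],[-0.19,-0.264,-0.118,0,0,-0.01,-1],[-0.186,-0.267,-0.119,0,0,-0.009,-1],[-0.183,-0.27,-0.118,0,0,-0.01,-1],[-0.178,-0.272,-0.119,0,0,-0.01,-1],[-0.174,-0.276,-0.118,0,0,-0.01,-1],[-0.169,-0.278,-0.119,0,0,-0.01,-1]]]
```

Request:
{"name": "move_arm", "arguments": {"deltas": [[[-0.233,-0.228,-0.118,0,0,-0.01,-1],[-0.229,-0.232,-0.118,0,0,-0.01,-1],[-0.225,-0.235,-0.118,0,0,-0.01,-1],[-0.221,-0.239,-0.118,0,0,-0.01,-1],[-0.218,-0.242,-0.118,0,0,-0.009,-1],[-0.214,-0.245,-0.118,0,0,-0.01,-1],[-0.211,-0.249,-0.118,0,0,-0.01,-1],[-0.206,-0.252,-0.118,0,0,-0.01,-1],[-0.203,-0.255,-0.118,0,0,-0.01,-1],[-0.199,-0.258,-0.118,-0.001,0,-0.01,-1],[-0.194,-0.261,-0.119,0,0,-0.01,-1],[-0.19,-0.264,-0.118,0,0,-0.01,-1],[-0.186,-0.267,-0.119,0,0,-0.009,-1],[-0.183,-0.27,-0.118,0,0,-0.01,-1],[-0.178,-0.272,-0.119,0,0,-0.01,-1],[-0.174,-0.276,-0.118,0,0,-0.01,-1],[-0.169,-0.278,-0.119,0,0,-0.01,-1],[0,0,0,0,0,0,-1],[0,0,0,0,0,0,-1]]]}}

```text
clock: 1.73
eef_pos: [0.4508, 0.1486, 0.4205]
tcp_rot: [0.001, 0.002, 1.0, 0.001]
wrist_force: [-0.1, 0.9, -1.1]
opening: 0.0942
grip_force: 0.0
```

```bash
python3 -c "
from h import *
import cv2
im=wcam('w1');cv2.imwrite('pics/w1g.png',grid(im,0,0,640,480,1.25));print(toolpose()[0],toolpose()[2]['qpos'])"
```

```text
[0.44980201 0.15021338 0.41994025] [-0.53218912  0.19077785  0.18973206  1.65935618 -0.03939771  1.29471622
  1.23462014]
```

View pics/w1g.png

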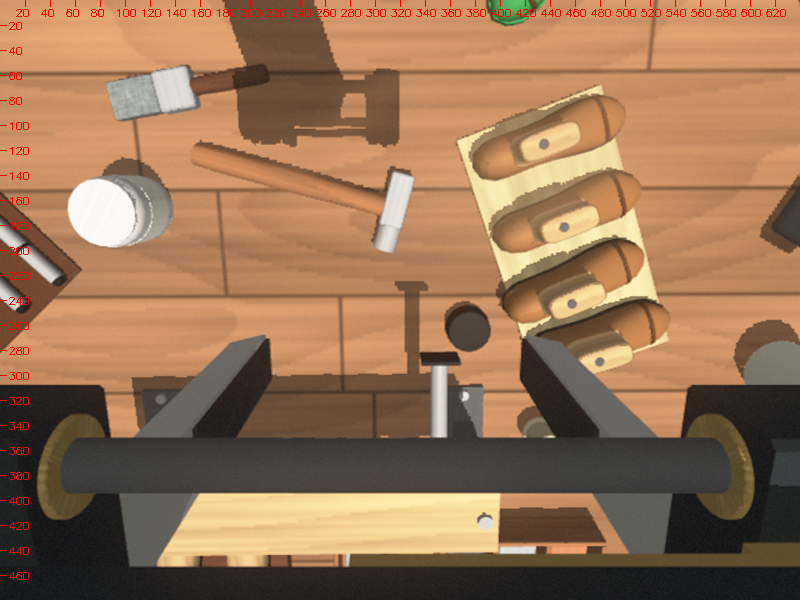

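```bash
python3 - <<'E'
from h import *
K,T=cam("w1")
b=[(543.5,144),(564,227),(572,303.5),(600,362)]
sc=[(449,236),(461.3,257.7),(469.3,280.7),(487.3,302)]
sd=[(300.5,176.5),(327,173),(356,171),(377,166.5)]
ends=[((470,160),(625,108)),((493,240),(640,185)),((503,300),(643,252)),(None,(669,315))]
cone=[((514,154),(581,131)),((529,235),(599,212)),((539,312),(606,290)),None]
for i in range(4):
    w=np.array(b[i])/1.25
    x,e=tri([(K,T,w),(*C["scene"],sc[i]),(*C["side"],sd[i])]);x2,e2=tri([(K,T,w),(*C["scene"],sc[i])])
    print(i,x.round(4),e.round(2),x2.round(4),e2.round(2))
    P=[plane(K,T,np.array(q)/1.25,.03) for q in ends[i] if q]
    if len(P)==2:
        d=P[1]-P[0];print("  mid",((P[0]+P[1])/2).round(4)[:2],"len",np.linalg.norm(d).round(4),"ang",np.degrees(np.arctan2(d[1],d[0])).round(1),"cone along",((x-(P[0]+P[1])/2)[:2]@d[:2]/np.linalg.norm(d)).round(4))
    else: print(P)
    if cone[i]:
        q=[plane(K,T,np.array(c)/1.25,.084) for c in cone[i]];d=q[1]-q[0];print("  cone ang",np.degrees(np.arctan2(d[1],d[0])).round(1),"mid",((q[0]+q[1])/2)[:2].round(4),"len",np.linalg.norm(d).round(3))
for z in(.148,):
    for q in((440,359),(440,430),(433,430),(447,430),(421,352),(460,352)):print("bar3",plane(K,T,np.array(q)/1.25,.162 if q[1]<360 else z).round(4))
print("bar3 plate bottom-front tri", tri([(K,T,np.array((440,359))/1.25),(*C["side"],(377.3,166))]))
print("pot",plane(K,T,np.array((467,325))/1.25,.03).round(3),plane(K,T,np.array((384,250))/1.25,.03).round(3))
print("beam right front-top?",[plane(K,T,np.array(q)/1.25,.17).round(4) for q in((499,493),(499,553),(486,521))])
E
```

```text
0 [0.3539 0.2906 0.084 ] 0.37 [0.3542 0.2907 0.0838] 0.2
  mid [0.3412 0.3084] len 0.1681 ang 107.9 cone along -0.0209
  cone ang 108.3 mid [0.3529 0.294 ] len 0.066
1 [0.4322 0.3161 0.0835] 0.99 [0.4333 0.3159 0.0841] 0.19
  mid [0.4231 0.3344] len 0.1668 ang 110.6 cone along -0.0204
  cone ang 108.2 mid [0.4299 0.3153] len 0.071
2 [0.5109 0.3295 0.0846] 0.35 [0.5113 0.3294 0.085 ] 0.06
  mid [0.4937 0.3471] len 0.1625 ang 109.5 cone along -0.0224
  cone ang 108.9 mid [0.509  0.3298] len 0.071
3 [0.5745 0.3635 0.0847] 0.49 [0.5748 0.3633 0.0859] 0.02
[array([0.53934488, 0.46132798, 0.03      ])]
bar3 [0.5422 0.1876 0.162 ]
bar3 [0.6191 0.1901 0.148 ]
bar3 [0.619  0.1834 0.148 ]
bar3 [0.6191 0.1968 0.148 ]
bar3 [0.5356 0.1707 0.162 ]
bar3 [0.5357 0.2053 0.162 ]
bar3 plate bottom-front tri (array([0.54168488, 0.18726944, 0.16670629]), np.float64(1.2884374555004126))
pot [0.55 0.23 0.03] [0.463 0.136 0.03 ]
beam right front-top? [array([0.6722, 0.2442, 0.17  ]), array([0.7377, 0.247 , 0.17  ]), array([0.7022, 0.2331, 0.17  ])]
```

```bash
python3 -c "
from h import *
rows([((.60,.1895,.26),180.8,1,0),((.60,.1895,.132),180.8,5,0)])"
```

```text
[[[-0.215,0.056,0.229,0,0,-0.001,0],[-0.214,0.055,0.228,0,0,-0.002,0],[-0.215,0.055,0.229,0.001,0,-0.001,0],[-0.215,0.055,0.228,0,0,-0.001,0],[-0.215,0.055,0.228,0,0,-0.002,0],[-0.215,0.054,0.229,0,0,-0.001,0],[-0.216,0.053,0.228,0,0,-0.002,0],[0,0,0.256,0,0,0,0],[0,0,0.256,0,0,0,0],[0,0,0.256,0,0,0,0],[0,0,0.256,0,0,0,0],[0,-0.001,0.256,0,0,0,0]]]
```

Request:
{"name": "move_arm", "arguments": {"deltas": [[[-0.215,0.056,0.229,0,0,-0.001,0],[-0.214,0.055,0.228,0,0,-0.002,0],[-0.215,0.055,0.229,0.001,0,-0.001,0],[-0.215,0.055,0.228,0,0,-0.001,0],[-0.215,0.055,0.228,0,0,-0.002,0],[-0.215,0.054,0.229,0,0,-0.001,0],[-0.216,0.053,0.228,0,0,-0.002,0],[0,0,0.256,0,0,0,0],[0,0,0.256,0,0,0,0],[0,0,0.256,0,0,0,0],[0,0,0.256,0,0,0,0],[0,-0.001,0.256,0,0,0,0],[0,0,0,0,0,0,0],[0,0,0,0,0,0,1],[0,0,0,0,0,0,1],[0,0,0,0,0,0,1],[0,0,0,0,0,0,1],[0,0,0,0,0,0,1]]], "squeeze": 25}}

```text
clock: 3.28
eef_pos: [0.6011, 0.1898, 0.1337]
tcp_rot: [0.001, -0.008, 1.0, 0.0]
wrist_force: [0.7, -0.3, 0.8]
opening: 0.0172
grip_force: 0.0
```

Request:
{"name": "move_arm", "arguments": {"deltas": [[[0,0,0,0,0,0,1],[0,0,0,0,0,0,1],[0.05,0,0,0,0,0,1],[0.05,0,0,0,0,0,1],[0.05,0,0,0,0,0,1],[0.05,0,0,0,0,0,1],[0.05,0,0,0,0,0,1],[0.05,0,0,0,0,0,1],[0.05,0,0,0,0,0,1],[0,0,0,0,0,0,1],[0,0,0,0,0,0,1]]]}}

```text
clock: 4.2
eef_pos: [0.5633, 0.1888, 0.1317]
tcp_rot: [-0.002, -0.008, 1.0, -0.0]
wrist_force: [-1.1, -0.2, 0.6]
opening: 0.0156
grip_force: 25.0
```

```bash
python3 -c "
from h import *
rows([((.563,.189,.25),180.8,4,0),((.54,.06,.36),180.8,5,0)])"
```

```text
[[[0.002,0,-0.296,0,-0.001,0,0],[0.001,0.001,-0.295,0,0,0.001,0],[0.001,0,-0.296,0,-0.001,0,0],[0.001,0.001,-0.296,0,0,0,0],[0.05,-0.258,-0.22,0,0,0,0],[0.05,-0.257,-0.22,0,0,0,0],[0.05,-0.258,-0.219,0,0,0,0],[0.05,-0.257,-0.22,0,0,0,0],[0.049,-0.258,-0.22,0,0,0,0]]]
```

Request:
{"name": "move_arm", "arguments": {"deltas": [[[0,0,0,0,0,0,0],[0,0,0,0,0,0,0],[0,0,0,0,0,0,0],[0.002,0,-0.296,0,-0.001,0,0],[0.001,0.001,-0.295,0,0,0.001,0],[0.001,0,-0.296,0,-0.001,0,0],[0.001,0.001,-0.296,0,0,0,0],[0.05,-0.258,-0.22,0,0,0,0],[0.05,-0.257,-0.22,0,0,0,0],[0.05,-0.258,-0.219,0,0,0,0],[0.05,-0.257,-0.22,0,0,0,0],[0.049,-0.258,-0.22,0,0,0,0],[0,0,0,0,0,0,0],[0,0,0,0,0,0,0]]]}}

```text
clock: 5.37
eef_pos: [0.5418, 0.0583, 0.3619]
tcp_rot: [0.003, -0.005, 1.0, 0.0]
wrist_force: [0.6, 0.0, -0.4]
opening: 0.0467
grip_force: 0.0
```

```bash
python3 -c "
from h import *
import cv2
from cell import env
im=wcam('w2');s=env.get_image('side')['image'];cv2.imwrite('pics/side2.png',s)
m=np.zeros((600,800,3),np.uint8);m[:400]=grid(im,60,180,500,250,1.6)[:400];g=grid(s,340,140,150,60,3);m[405:585,:450]=g
cv2.imwrite('pics/w2g.png',m)"
```

```text
(no output)
```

View pics/w2g.png

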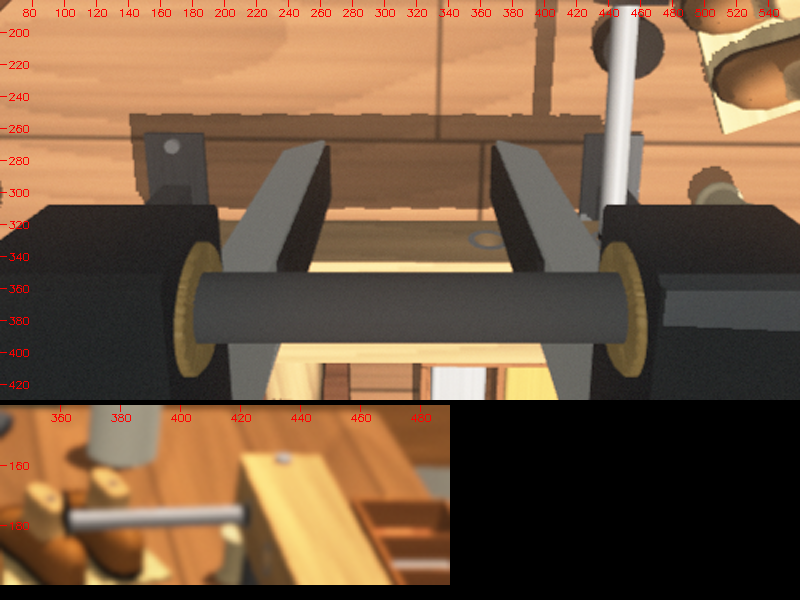

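```bash
python3 - <<'E'
from h import *
K,T=cam("w2")
P=lambda q,z:plane(K,T,(60+q[0]/1.6,180+q[1]/1.6),z).round(4)
print("bot",P((400,220),.11),"top",P((400,263),.17),"bore2",P((487,240),.14))
print("bar3 y",P((604,198),.14),P((627,198),.14), "plate px", P((622,4),.13),P((622,4),.155))
print("w1 back top",plane(*cam("w1"),np.array((330,553))/1.25,.17).round(4))
print("side ring",plane(*C["side"],(340+244/3,140+108/3),.146).round(4),"plate outer",plane(*C["side"],(340+64/3,140+113/3),.135).round(4))
E
```

```text
bot [0.6682 0.0519 0.11  ] top [0.6686 0.0528 0.17  ] bore2 [0.6678 0.1092 0.14  ]
bar3 y [0.6376 0.1833 0.14  ] [0.6374 0.1981 0.14  ] plate px [0.5143 0.1872 0.13  ] [0.5118 0.179  0.155 ]
w1 back top [0.7368 0.084  0.17  ]
side ring [0.6601 0.1795 0.146 ] plate outer [0.5091 0.1886 0.135 ]
```

```bash
python3 -c "
from h import *
rows([((.44,-.35,.30),42,22,0.1)])"
```

```text
[[[0.049,-0.186,0.027,0,0,0.07,0.1],[0.028,-0.19,0.027,0,0,0.07,0.1],[0.007,-0.193,0.027,0,0,0.07,0.1],[-0.014,-0.192,0.027,0,0,0.071,0.1],[-0.036,-0.189,0.026,0,0,0.07,0.1],[-0.056,-0.184,0.027,0,0,0.07,0.1],[-0.076,-0.177,0.027,0.001,0,0.07,0.1],[-0.094,-0.167,0.027,0,0,0.07,0.1],[-0.113,-0.156,0.028,0,0,0.07,0.1],[-0.129,-0.143,0.027,0,0,0.07,0.1],[-0.144,-0.127,0.027,0,0,0.071,0.1],[-0.157,-0.111,0.027,0,0,0.07,0.1],[-0.169,-0.093,0.027,0,0,0.07,0.1],[-0.177,-0.074,0.027,0,0,0.07,0.1],[-0.185,-0.054,0.027,0,0,0.07,0.1],[-0.189,-0.033,0.028,0,0,0.07,0.1],[-0.192,-0.013,0.027,0,0,0.07,0.1],[-0.192,0.009,0.027,0,0,0.07,0.1],[-0.19,0.03,0.027,0,0,0.071,0.1],[-0.186,0.051,0.027,0.001,0,0.07,0.1]]]
[[[-0.179,0.071,0.027,0,0,0.07,0.1],[-0.17,0.09,0.027,0,0,0.07,0.1]]]
```

Request:
{"name": "move_arm", "arguments": {"deltas": [[[0.049,-0.186,0.027,0,0,0.07,0.1],[0.028,-0.19,0.027,0,0,0.07,0.1],[0.007,-0.193,0.027,0,0,0.07,0.1],[-0.014,-0.192,0.027,0,0,0.071,0.1],[-0.036,-0.189,0.026,0,0,0.07,0.1],[-0.056,-0.184,0.027,0,0,0.07,0.1],[-0.076,-0.177,0.027,0.001,0,0.07,0.1],[-0.094,-0.167,0.027,0,0,0.07,0.1],[-0.113,-0.156,0.028,0,0,0.07,0.1],[-0.129,-0.143,0.027,0,0,0.07,0.1],[-0.144,-0.127,0.027,0,0,0.071,0.1],[-0.157,-0.111,0.027,0,0,0.07,0.1],[-0.169,-0.093,0.027,0,0,0.07,0.1],[-0.177,-0.074,0.027,0,0,0.07,0.1],[-0.185,-0.054,0.027,0,0,0.07,0.1],[-0.189,-0.033,0.028,0,0,0.07,0.1],[-0.192,-0.013,0.027,0,0,0.07,0.1],[-0.192,0.009,0.027,0,0,0.07,0.1],[-0.19,0.03,0.027,0,0,0.071,0.1],[-0.186,0.051,0.027,0.001,0,0.07,0.1]]]}}

```text
clock: 7.13
eef_pos: [0.4498, -0.3126, 0.3047]
tcp_rot: [-0.001, 0.889, 0.457, -0.0]
wrist_force: [-0.4, 0.6, 0.1]
opening: 0.0424
grip_force: 0.0
```

Request:
{"name": "move_arm", "arguments": {"deltas": [[[-0.179,0.071,0.027,0,0,0.07,0.1],[-0.17,0.09,0.027,0,0,0.07,0.1],[0,0,0,0,0,0,0.1],[0,0,0,0,0,0,0.1]]]}}

```text
clock: 7.47
eef_pos: [0.4402, -0.3501, 0.2994]
tcp_rot: [-0.001, 0.933, 0.359, -0.001]
wrist_force: [0.6, 0.5, -0.3]
opening: 0.0422
grip_force: 0.0
```

```bash
python3 -c "
from h import *
import cv2
im=wcam('w3');cv2.imwrite('pics/w3g.png',grid(im,100,0,440,360,1.65)[:600,:800]);print(toolpose()[0],toolpose()[2]['qpos'])
for n,p in dict(ringA=(.528,-.3703,.02),ringB=(.4935,-.3243,.02),ringC=(.4645,-.2792,.02)).items():print(n,proj(*cam('w3'),p).round(1))"
```

```text
[ 0.44076184 -0.34933143  0.29971263] [ 0.09176286  0.53704155  0.84995197  1.67146746 -0.43795248  1.13657705
  0.22646357]
ringA [[384.3 155.1]]
ringB [[331.4 150.2]]
ringC [[282.2 141.9]]
```

View pics/w3g.png

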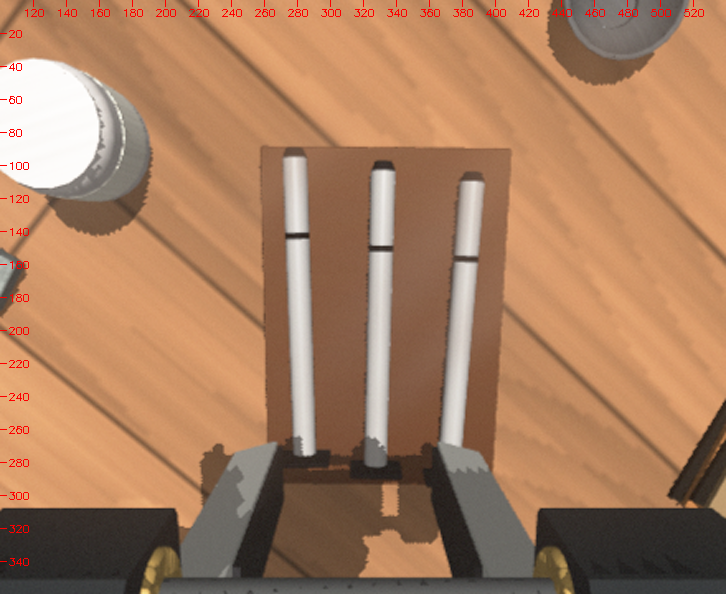

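```bash
python3 - <<'E'
from h import *
V=cam("w3");q=lambda u,v:(100+u/1.65,v/1.65)
for n,r,l,no,sc,sd in [("C",(297,236),(304,445),(295,150),(218,265.5),(355,346.5)),("B",(381,248),(376,455),(383,163),(197,272),(372.5,364.5)),("A",(466,259),(452.5,440),(472,173),(174.5,279.3),(395,384))]:
    x,e=tri([(*V,q(*r)),(*C["scene"],sc),(*C["side"],sd)])
    pr=plane(*V,q(*r),.02);pl=plane(*V,q(*l),.02);pn=plane(*V,q(*no),.012);d=pr-pl;a=np.arctan2(d[1],d[0]);d=d/np.linalg.norm(d)
    print(n,"tri",x.round(4),e.round(2),"ring",pr.round(4),"ang",np.degrees(a).round(2),"nose-ring",np.linalg.norm((pn-pr)[:2]).round(4),"origin",(pr-.05*d)[:2].round(4))
E
```

```text
C tri [ 0.4627 -0.2784  0.0177] 0.8 ring [ 0.4621 -0.2782  0.02  ] ang 42.84 nose-ring 0.0539 origin [ 0.4254 -0.3122]
B tri [ 0.4932 -0.3241  0.0185] 0.43 ring [ 0.4931 -0.324   0.02  ] ang 41.13 nose-ring 0.0536 origin [ 0.4554 -0.3569]
A tri [ 0.5261 -0.3703  0.0201] 0.79 ring [ 0.5252 -0.3702  0.02  ] ang 39.89 nose-ring 0.0546 origin [ 0.4869 -0.4022]
```

```bash
python3 -c "
from h import *
st=rows([((.4254,-.3122,.10),42.84,6,0.1),((.4254,-.3122,.0205),42.84,5,0.1)])
print(st[0])"
```

```text
[[[0.022,-0.062,0.333,0,0,-0.001,0.1],[0.023,-0.063,0.333,0,0,-0.001,0.1],[0.023,-0.062,0.333,-0.001,0,-0.002,0.1],[0.022,-0.063,0.333,0,0,-0.001,0.1],[0.023,-0.063,0.333,0,0,-0.001,0.1],[0.023,-0.063,0.333,0,0,-0.001,0.1],[0,0,0.159,0,0,0,0.1],[0,0,0.159,0,0,0,0.1],[0,0,0.159,0,0,0,0.1],[0,0,0.159,0,0,0,0.1],[0,0,0.159,0,0,0,0.1]]]
[ 0.42539524 -0.31217071  0.02045377]
```

Request:
{"name": "move_arm", "arguments": {"deltas": [[[0.022,-0.062,0.333,0,0,-0.001,0.1],[0.023,-0.063,0.333,0,0,-0.001,0.1],[0.023,-0.062,0.333,-0.001,0,-0.002,0.1],[0.022,-0.063,0.333,0,0,-0.001,0.1],[0.023,-0.063,0.333,0,0,-0.001,0.1],[0.023,-0.063,0.333,0,0,-0.001,0.1],[0,0,0.159,0,0,0,0.1],[0,0,0.159,0,0,0,0.1],[0,0,0.159,0,0,0,0.1],[0,0,0.159,0,0,0,0.1],[0,0,0.159,0,0,0,0.1],[0,0,0,0,0,0,1],[0,0,0,0,0,0,1],[0,0,0,0,0,0,1],[0,0,0,0,0,0,1],[0,0,0,0,0,0,1],[0,0,0,0,0,0,1]]], "squeeze": 40}}

```text
clock: 8.93
eef_pos: [0.4258, -0.314, 0.0224]
tcp_rot: [0.001, 0.932, 0.363, 0.001]
wrist_force: [0.3, 1.2, 4.5]
opening: 0.0148
grip_force: 40.0
```

```bash
python3 -c "
from h import *
p,r,s=toolpose();print(p,R.as_matrix(r)[:,0],s['grip_force'],s['opening'],s['wrist_force'])
rows([((p[0],p[1],.22),42.84,8,1),((.54,.1095,.22),0.8,12,1),((.54,.1095,.148),0.8,4,1)])"
```

```text
[ 0.42582072 -0.31400198  0.02236765] [0.7360431  0.67693297 0.00152302] 39.9968022108078 0.014817583468258143 [0.32299137 1.17337064 4.47784557]
[[[0,0.001,-0.247,0,0,0,1],[0.001,0,-0.247,0,0,-0.001,1],[0,0.001,-0.247,0.001,0,0,1],[0.001,0.001,-0.247,0,0,0,1],[0,0,-0.247,0,-0.001,-0.001,1],[0,0,-0.247,0,0,0,1],[0,0.001,-0.247,0.001,0,0,1],[0,0,-0.247,0,0,-0.001,1],[0.286,-0.179,0,0,0,0.036,1],[0.275,-0.195,0,0,0,0.036,1],[0.264,-0.21,0,0,0,0.036,1],[0.252,-0.225,0,0,0,0.036,1],[0.239,-0.238,0,0,0,0.036,1],[0.224,-0.252,0,0,0,0.036,1],[0.21,-0.264,0,0,0,0.036,1],[0.195,-0.276,0,0,0,0.036,1],[0.179,-0.286,0,0,0,0.036,1],[0.163,-0.295,0,0,0,0.036,1],[0.145,-0.305,0,0,0,0.036,1],[0.129,-0.312,0,0,0,0.036,1]]]
[[[0.11,-0.319,0,0,0,0.035,1],[0,0,0.18,0,0,0,1],[0,0,0.18,0,0,0,1],[0,0,0.18,0,0,0,1],[0,0,0.18,0,0,0,1]]]
```

Request:
{"name": "move_arm", "arguments": {"deltas": [[[0,0.001,-0.247,0,0,0,1],[0.001,0,-0.247,0,0,-0.001,1],[0,0.001,-0.247,0.001,0,0,1],[0.001,0.001,-0.247,0,0,0,1],[0,0,-0.247,0,-0.001,-0.001,1],[0,0,-0.247,0,0,0,1],[0,0.001,-0.247,0.001,0,0,1],[0,0,-0.247,0,0,-0.001,1],[0.286,-0.179,0,0,0,0.036,1],[0.275,-0.195,0,0,0,0.036,1],[0.264,-0.21,0,0,0,0.036,1],[0.252,-0.225,0,0,0,0.036,1],[0.239,-0.238,0,0,0,0.036,1],[0.224,-0.252,0,0,0,0.036,1],[0.21,-0.264,0,0,0,0.036,1],[0.195,-0.276,0,0,0,0.036,1],[0.179,-0.286,0,0,0,0.036,1],[0.163,-0.295,0,0,0,0.036,1],[0.145,-0.305,0,0,0,0.036,1],[0.129,-0.312,0,0,0,0.036,1]]]}}

```text
clock: 10.6
eef_pos: [0.5311, 0.0785, 0.2192]
tcp_rot: [-0.0, 0.999, 0.033, -0.001]
wrist_force: [0.9, 0.0, -1.3]
opening: 0.0147
grip_force: 40.0
```

Request:
{"name": "move_arm", "arguments": {"deltas": [[[0.11,-0.319,0,0,0,0.035,1],[0,0,0.18,0,0,0,1],[0,0,0.18,0,0,0,1],[0,0,0.17,0,0,0,1],[0,0,0.17,0,0,0,1],[0,0,0,0,0,0,1],[0,0,0,0,0,0,1]]]}}

```text
clock: 11.18
eef_pos: [0.5393, 0.1091, 0.1487]
tcp_rot: [0.0, 1.0, 0.007, -0.001]
wrist_force: [0.9, 0.2, -0.2]
opening: 0.0149
grip_force: 40.0
```

```bash
python3 -c "
from h import *
import cv2
p,r,s=toolpose();print(p,r.as_matrix()[:,0],s['grip_force'],s['opening'],s['wrist_force'],s['ft_torque'])
from cell import env
im=wcam('w4');sd=env.get_image('side')['image'];sc=env.get_image('scene')['image']
m=np.zeros((600,800,3),np.uint8);m[:300,:400]=grid(im,0,0,640,480,.625);m[:360,405:795]=grid(sd,320,130,130,120,3);m[365:595,:]=grid(sc,200,250,200,57,4)[:230,:800]
cv2.imwrite('pics/m4.png',m)"
```

```text
[0.53929252 0.10905642 0.14874887] [ 0.99989834  0.01400234 -0.0026925 ] 39.99705970287323 0.014891795528351773 [ 0.85568676  0.22287708 -0.24056002] [-0.01760703  0.14276606  0.00046835]Traceback (most recent call last):
  File "<string>", line 7, in <module>
    m=np.zeros((600,800,3),np.uint8);m[:300,:400]=grid(im,0,0,640,480,.625);m[:360,405:795]=grid(sd,320,130,130,120,3);m[365:595,:]=grid(sc,200,250,200,57,4)[:230,:800]
                                                                                                                       ~^^^^^^^^^^^
ValueError: could not broadcast input array from shape (228,800,3) into shape (230,800,3)
```

Request:
{"name": "move_arm", "arguments": {"deltas": [[[0.08,0.003,-0.01,0,0,0,1],[0.08,0.002,-0.005,0,0,0,1],[0.06,0,0,0,0,0,1],[0.06,0,0,0,0,0,1],[0.05,0,0,0,0,0,1],[0,0,0,0,0,0,1]]]}}

```text
clock: 11.83
eef_pos: [0.5742, 0.1089, 0.1504]
tcp_rot: [0.0, 1.0, 0.007, -0.0]
wrist_force: [0.6, 0.0, -1.3]
opening: 0.0151
grip_force: 40.0
```

Request:
{"name": "move_arm", "arguments": {"deltas": [[[0.07,0,0,0,0,0,1],[0.07,0,0,0,0,0,1],[0.07,0,0,0,0,0,1],[0.07,0,0,0,0,0,1],[0.07,0,0,0,0,0,1],[0.068,0,0,0,0,0,1],[0,0,0,0,0,0,1],[0,0,0,0,0,0,1]]]}}

```text
clock: 12.5
eef_pos: [0.6149, 0.1094, 0.1502]
tcp_rot: [0.0, 1.0, 0.007, -0.001]
wrist_force: [-0.4, -0.5, -1.3]
opening: 0.0148
grip_force: 40.0
```

```bash
python3 -c "
from h import *
p=toolpose()[0];print(p)
p2=(p[0]+.001,p[1],p[2])
rows([(p2,.8,1,1),(p2,.8,3,0.1),((.616,.1095,.27),.8,5,.1),((.4554,-.3569,.22),41.13,15,0.1),((.4554,-.3569,.11),41.13,4,0.1),((.4554,-.3569,.0205),41.13,5,0.1)])"
```

```text
[0.61486686 0.10944506 0.15023721]
[[[0.01,0,0,0,0.001,0,1],[0,0,0,0,0,0,0.1],[0,0,0,0,0,0,0.1],[0,0,0,0,0,0,0.1],[0,0,-0.24,0,0,0,0.1],[0.001,0,-0.239,0,0,0,0.1],[0,0,-0.24,0,0,0,0.1],[0,0,-0.239,0,0,0,0.1],[0.001,0,-0.24,0,0,0,0.1],[-0.111,0.309,0.033,0,0,-0.03,0.1],[-0.126,0.304,0.034,0,0,-0.03,0.1],[-0.141,0.298,0.033,0,0,-0.03,0.1],[-0.154,0.29,0.034,0,0,-0.029,0.1],[-0.167,0.284,0.033,0,0,-0.03,0.1],[-0.18,0.275,0.034,0,0,-0.03,0.1],[-0.193,0.266,0.033,0,0,-0.03,0.1],[-0.205,0.257,0.034,0,0,-0.03,0.1],[-0.217,0.247,0.033,0,0,-0.03,0.1],[-0.229,0.236,0.034,0,0,-0.03,0.1],[-0.239,0.226,0.033,0,0,-0.03,0.1]]]
[[[-0.25,0.214,0.034,0,0,-0.029,0.1],[-0.259,0.202,0.033,0,0,-0.03,0.1],[-0.269,0.19,0.034,0,0,-0.03,0.1],[-0.277,0.177,0.033,0,0,-0.03,0.1],[0,0,0.275,0,0,0,0.1],[0,0,0.275,0,0,0,0.1],[0,-0.001,0.275,0,0,0,0.1],[0,0,0.275,0,0,0,0.1],[0,0,0.179,0,0,0,0.1],[0,0,0.179,0,0,0,0.1],[0,0,0.179,0,0,0,0.1],[0,0,0.179,0,0,0,0.1],[0,0,0.179,0,0,0,0.1]]]
```

Request:
{"name": "move_arm", "arguments": {"deltas": [[[0.01,0,0,0,0.001,0,1],[0,0,0,0,0,0,0.1],[0,0,0,0,0,0,0.1],[0,0,0,0,0,0,0.1],[0,0,-0.24,0,0,0,0.1],[0.001,0,-0.239,0,0,0,0.1],[0,0,-0.24,0,0,0,0.1],[0,0,-0.239,0,0,0,0.1],[0.001,0,-0.24,0,0,0,0.1],[-0.111,0.309,0.033,0,0,-0.03,0.1],[-0.126,0.304,0.034,0,0,-0.03,0.1],[-0.141,0.298,0.033,0,0,-0.03,0.1],[-0.154,0.29,0.034,0,0,-0.029,0.1],[-0.167,0.284,0.033,0,0,-0.03,0.1],[-0.18,0.275,0.034,0,0,-0.03,0.1],[-0.193,0.266,0.033,0,0,-0.03,0.1],[-0.205,0.257,0.034,0,0,-0.03,0.1],[-0.217,0.247,0.033,0,0,-0.03,0.1],[-0.229,0.236,0.034,0,0,-0.03,0.1],[-0.239,0.226,0.033,0,0,-0.03,0.1]]]}}

```text
clock: 14.17
eef_pos: [0.4973, -0.2337, 0.2336]
tcp_rot: [0.0, 0.965, 0.264, 0.0]
wrist_force: [1.1, -0.1, 0.2]
opening: 0.0423
grip_force: 0.0
```

Request:
{"name": "move_arm", "arguments": {"deltas": [[[-0.25,0.214,0.034,0,0,-0.029,0.1],[-0.259,0.202,0.033,0,0,-0.03,0.1],[-0.269,0.19,0.034,0,0,-0.03,0.1],[-0.277,0.177,0.033,0,0,-0.03,0.1],[0,0,0.275,0,0,0,0.1],[0,0,0.275,0,0,0,0.1],[0,-0.001,0.275,0,0,0,0.1],[0,0,0.275,0,0,0,0.1],[0,0,0,0,0,0,0.1]]]}}

```text
clock: 14.92
eef_pos: [0.4528, -0.3541, 0.1058]
tcp_rot: [-0.003, 0.936, 0.351, -0.002]
wrist_force: [0.1, 1.0, -0.7]
opening: 0.0422
grip_force: 0.0
```

```bash
python3 -c "
from h import *
print(toolpose()[0],toolpose()[2]['opening'])
rows([((.4554,-.3569,.0205),41.13,5,0.1)])"
```

```text
[ 0.45280255 -0.35405679  0.10581872] 0.04221904457060989
[[[0,0.009,0.171,-0.001,0,0,0.1],[0.001,0.009,0.17,-0.001,0,0,0.1],[0,0.008,0.171,-0.001,0,0,0.1],[0,0.009,0.17,-0.001,0.001,0,0.1],[0,0.007,0.171,-0.001,0,0,0.1]]]
```

Request:
{"name": "move_arm", "arguments": {"deltas": [[[0,0.009,0.171,-0.001,0,0,0.1],[0.001,0.009,0.17,-0.001,0,0,0.1],[0,0.008,0.171,-0.001,0,0,0.1],[0,0.009,0.17,-0.001,0.001,0,0.1],[0,0.007,0.171,-0.001,0,0,0.1],[0,0,0,0,0,0,0.1],[0,0,0,0,0,0,0.1]]]}}

```text
clock: 15.5
eef_pos: [0.4584, -0.3603, 0.0256]
tcp_rot: [0.004, 0.936, 0.351, 0.002]
wrist_force: [0.8, 0.4, 0.9]
opening: 0.0423
grip_force: 0.0
```

```bash
python3 -c "
from h import *
print(toolpose()[0],toolpose()[1].as_matrix().round(4))"
```

```text
[ 0.45839152 -0.36029849  0.02558596] [[ 0.7532  0.6577  0.0068]
 [ 0.6578 -0.7532 -0.0053]
 [ 0.0016  0.0084 -1.    ]]
```

```bash
python3 -c "
from h import *
rows([((.4554,-.3569,.0205),41.13,2,0.1)])"
```

```text
[[[0,-0.023,0.025,0.003,-0.001,0,0.1],[0,-0.023,0.026,0.002,0,0,0.1]]]
```

Request:
{"name": "move_arm", "arguments": {"deltas": [[[0,-0.023,0.025,0.003,-0.001,0,0.1],[0,-0.023,0.026,0.002,0,0,0.1],[0,0,0,0,0,0,0.1],[0,0,0,0,0,0,0.1],[0,0,0,0,0,0,0.1]]]}}

```text
clock: 15.92
eef_pos: [0.4555, -0.3567, 0.0201]
tcp_rot: [0.0, 0.936, 0.351, 0.0]
wrist_force: [0.0, -1.1, -0.9]
opening: 0.0424
grip_force: 0.0
```

Good. Close, lift, carry to bore1.

Request:
{"name": "move_arm", "arguments": {"deltas": [[[0,0,0,0,0,0,1],[0,0,0,0,0,0,1],[0,0,0,0,0,0,1],[0,0,0,0,0,0,1],[0,0,0,0,0,0,1],[0,0,0,0,0,0,1],[0,0,0,0,0,0,1]]]}}

```text
clock: 16.5
eef_pos: [0.4552, -0.3565, 0.0196]
tcp_rot: [0.0, 0.936, 0.351, 0.0]
wrist_force: [-0.0, -0.6, 0.5]
opening: 0.0146
grip_force: 40.0
```

```bash
python3 -c "
from h import *
p,r,s=toolpose();print(p,s['grip_force'])
rows([((p[0],p[1],.22),41.13,8,1),((.54,-.0203,.22),0.8,12,1),((.54,-.0203,.1504),0.8,4,1)])"
```

```text
[ 0.45518493 -0.35653999  0.01961291] 40.00055372714996
[[[0,0,-0.25,0,0,0,1],[0,0,-0.251,0,0,0,1],[0,0,-0.25,0,0,0,1],[0,0,-0.251,0,0,0,1],[0,0,-0.25,0,0,0,1],[0,0,-0.251,0,0,0,1],[0,0.001,-0.25,0,0,0,1],[0,0,-0.251,0,0,0,1],[0.238,-0.165,0,0,0,0.037,1],[0.227,-0.178,0,0,0,0.038,1],[0.217,-0.191,0,0,0,0.037,1],[0.205,-0.204,0,0,0,0.037,1],[0.193,-0.215,0,0,0,0.038,1],[0.179,-0.226,0,0,0,0.037,1],[0.167,-0.237,0,0,0,0.037,1],[0.152,-0.245,0,0,0,0.038,1],[0.137,-0.255,0,0,0,0.037,1],[0.123,-0.261,0,0,0,0.037,1],[0.107,-0.269,0,0,0,0.038,1],[0.09,-0.274,0,0,0,0.037,1]]]
[[[0,0,0.174,0,0,0,1],[0,0,0.174,0,0,0,1],[0,0,0.174,0,0,0,1],[0,0,0.174,0,0,0,1]]]
```

Request:
{"name": "move_arm", "arguments": {"deltas": [[[0,0,-0.25,0,0,0,1],[0,0,-0.251,0,0,0,1],[0,0,-0.25,0,0,0,1],[0,0,-0.251,0,0,0,1],[0,0,-0.25,0,0,0,1],[0,0,-0.251,0,0,0,1],[0,0.001,-0.25,0,0,0,1],[0,0,-0.251,0,0,0,1],[0.238,-0.165,0,0,0,0.037,1],[0.227,-0.178,0,0,0,0.038,1],[0.217,-0.191,0,0,0,0.037,1],[0.205,-0.204,0,0,0,0.037,1],[0.193,-0.215,0,0,0,0.038,1],[0.179,-0.226,0,0,0,0.037,1],[0.167,-0.237,0,0,0,0.037,1],[0.152,-0.245,0,0,0,0.038,1],[0.137,-0.255,0,0,0,0.037,1],[0.123,-0.261,0,0,0,0.037,1],[0.107,-0.269,0,0,0,0.038,1],[0.09,-0.274,0,0,0,0.037,1]]]}}

```text
clock: 18.17
eef_pos: [0.5399, -0.0186, 0.2198]
tcp_rot: [-0.0, 1.0, 0.006, -0.0]
wrist_force: [-0.7, -0.2, -1.1]
opening: 0.015
grip_force: 40.0
```

Request:
{"name": "move_arm", "arguments": {"deltas": [[[0,0,0.181,0,0,0,1],[0,0,0.181,0,0,0,1],[0,0,0.181,0,0,0,1],[0,0,0.181,0,0,0,1],[0,0,0,0,0,0,1],[0,0,0,0,0,0,1],[0,0,0,0,0,0,1]]]}}

```text
clock: 18.75
eef_pos: [0.5404, -0.0207, 0.1483]
tcp_rot: [0.0, 1.0, 0.007, 0.001]
wrist_force: [0.1, 0.1, -0.8]
opening: 0.0146
grip_force: 40.0
```

Request:
{"name": "move_arm", "arguments": {"deltas": [[[0.08,-0.001,0.005,0,0,0,1],[0.08,0,0,0,0,0,1],[0.06,0,0,0,0,0,1],[0.06,0,0,0,0,0,1],[0.06,0,0,0,0,0,1],[0,0,0,0,0,0,1]]]}}

```text
clock: 19.25
eef_pos: [0.5756, -0.0198, 0.1472]
tcp_rot: [0.0, 1.0, 0.008, 0.001]
wrist_force: [1.0, 0.2, -1.3]
opening: 0.0148
grip_force: 40.0
```

Request:
{"name": "move_arm", "arguments": {"deltas": [[[0.075,0,0,0,0,0,1],[0.075,0,0,0,0,0,1],[0.075,0,0,0,0,0,1],[0.075,0,0,0,0,0,1],[0.075,0,0,0,0,0,1],[0.06,0,0,0,0,0,1],[0,0,0,0,0,0,1],[0,0,0,0,0,0,1]]]}}

```text
clock: 19.92
eef_pos: [0.6178, -0.0193, 0.147]
tcp_rot: [0.0, 1.0, 0.007, 0.0]
wrist_force: [0.1, -1.6, -1.5]
opening: 0.0146
grip_force: 40.0
```

```bash
python3 -c "
from h import *
p=toolpose()[0];print(p)
rows([(p,.8,3,0.1),((p[0],p[1],.27),.8,5,.1),((.4869,-.4022,.20),39.89,16,0.1)])"
```

```text
[ 0.61779881 -0.01926289  0.14698904]
[[[0,0,0,0,0,0,0.1],[0,0,0,0,0,0,0.1],[0,0,0,0,0,0,0.1],[0,0,-0.246,0,0,0,0.1],[0,0,-0.246,0,0,0,0.1],[0,0,-0.246,0,0,0,0.1],[0,0.001,-0.246,0,0,0,0.1],[0.001,0,-0.246,0,0,0,0.1],[-0.085,0.238,0.044,0,0,-0.027,0.1],[-0.096,0.234,0.044,0,0,-0.027,0.1],[-0.105,0.23,0.044,0,0,-0.027,0.1],[-0.115,0.226,0.043,0,0,-0.028,0.1],[-0.124,0.22,0.044,0,0,-0.027,0.1],[-0.134,0.214,0.044,0,0,-0.027,0.1],[-0.143,0.209,0.044,0,0,-0.027,0.1],[-0.151,0.203,0.044,0,0,-0.027,0.1],[-0.16,0.195,0.044,0,0,-0.027,0.1],[-0.169,0.189,0.043,0,0,-0.027,0.1],[-0.176,0.182,0.044,0,0,-0.027,0.1],[-0.183,0.174,0.044,0,0,-0.028,0.1]]]
[[[-0.191,0.166,0.044,0,0,-0.027,0.1],[-0.198,0.157,0.044,0,0,-0.027,0.1],[-0.204,0.149,0.044,0,0,-0.027,0.1],[-0.211,0.14,0.043,0,0,-0.027,0.1]]]
```

Request:
{"name": "move_arm", "arguments": {"deltas": [[[0.01,0,0,0,0,0,1],[0,0,0,0,0,0,0.1],[0,0,0,0,0,0,0.1],[0,0,0,0,0,0,0.1],[0,0,-0.246,0,0,0,0.1],[0,0,-0.246,0,0,0,0.1],[0,0,-0.246,0,0,0,0.1],[0,0.001,-0.246,0,0,0,0.1],[-0.01,0,-0.246,0,0,0,0.1],[-0.085,0.238,0.044,0,0,-0.027,0.1],[-0.096,0.234,0.044,0,0,-0.027,0.1],[-0.105,0.23,0.044,0,0,-0.027,0.1],[-0.115,0.226,0.043,0,0,-0.028,0.1],[-0.124,0.22,0.044,0,0,-0.027,0.1],[-0.134,0.214,0.044,0,0,-0.027,0.1],[-0.143,0.209,0.044,0,0,-0.027,0.1],[-0.151,0.203,0.044,0,0,-0.027,0.1],[-0.16,0.195,0.044,0,0,-0.027,0.1],[-0.169,0.189,0.043,0,0,-0.027,0.1],[-0.176,0.182,0.044,0,0,-0.027,0.1]]]}}

```text
clock: 21.58
eef_pos: [0.5268, -0.2834, 0.2219]
tcp_rot: [0.0, 0.971, 0.24, 0.0]
wrist_force: [0.6, -0.2, -0.7]
opening: 0.0422
grip_force: 0.0
```

Request:
{"name": "move_arm", "arguments": {"deltas": [[[-0.183,0.174,0.044,0,0,-0.028,0.1],[-0.191,0.166,0.044,0,0,-0.027,0.1],[-0.198,0.157,0.044,0,0,-0.027,0.1],[-0.204,0.149,0.044,0,0,-0.027,0.1],[-0.211,0.14,0.043,0,0,-0.027,0.1],[0,0,0.3,0,0,0,0.1],[0,0,0.3,0,0,0,0.1],[0,0,0.3,0,0,0,0.1],[0,0,0.2,0,0,0,0.1],[0,0,0,0,0,0,0.1],[0,0,0,0,0,0,0.1],[0,0,0,0,0,0,0.1]]]}}

```text
clock: 22.58
eef_pos: [0.4869, -0.403, 0.0915]
tcp_rot: [0.001, 0.94, 0.341, 0.0]
wrist_force: [0.6, 0.0, 0.3]
opening: 0.0421
grip_force: 0.0
```

```bash
python3 -c "
from h import *
print(toolpose()[0])
rows([((.4869,-.4022,.0205),39.89,5,0.1)])"
```

```text
[ 0.48690715 -0.40302669  0.09151059]
[[[0.001,-0.002,0.142,0,0,0,0.1],[0.001,-0.001,0.142,0.001,0,0,0.1],[0.001,-0.002,0.142,0,0,0,0.1],[0.001,-0.001,0.142,0,0,0,0.1],[0.001,-0.002,0.142,0.001,0,0,0.1]]]
```

Request:
{"name": "move_arm", "arguments": {"deltas": [[[0.001,-0.002,0.142,0,0,0,0.1],[0.001,-0.001,0.142,0,0,0,0.1],[0.001,-0.002,0.142,0,0,0,0.1],[0.001,-0.001,0.142,0,0,0,0.1],[0.001,-0.002,0.142,0,0,0,0.1],[0,0,0,0,0,0,0.1],[0,0,0,0,0,0,0.1],[0,0,0,0,0,0,1],[0,0,0,0,0,0,1],[0,0,0,0,0,0,1],[0,0,0,0,0,0,1],[0,0,0,0,0,0,1],[0,0,0,0,0,0,1],[0,0,0,0,0,0,1]]]}}

```text
clock: 23.75
eef_pos: [0.486, -0.4007, 0.0186]
tcp_rot: [-0.0, 0.94, 0.341, -0.0]
wrist_force: [-0.3, 0.2, -1.9]
opening: 0.0148
grip_force: 40.0
```

```bash
python3 -c "
from h import *
p,r,s=toolpose();print(p,s['grip_force'])
rows([((p[0],p[1],.22),39.89,8,1),((.54,-.1005,.22),0.8,12,1),((.54,-.1005,.14+p[2]-.012),0.8,4,1)])"
```

```text
[ 0.48602226 -0.400705    0.01856696] 40.000078082084656
[[[0,0,-0.252,0,0,0,1],[0,0,-0.252,0,0,0,1],[0,-0.001,-0.251,0,0,0,1],[0,0,-0.252,0,0,0,1],[0,0,-0.252,0,0,0,1],[0,0,-0.252,0,0,0,1],[0,0,-0.252,0,0,0,1],[0,0,-0.251,0,0,0,1],[0.195,-0.163,0,0,0,0.036,1],[0.185,-0.174,0,0,0,0.036,1],[0.176,-0.184,0,0,0,0.037,1],[0.164,-0.194,0,0,0,0.036,1],[0.153,-0.203,0,0,0,0.036,1],[0.141,-0.211,0.001,0,0,0.036,1],[0.129,-0.219,0,0,0,0.036,1],[0.117,-0.226,0,0,0,0.036,1],[0.103,-0.232,0,0,0,0.037,1],[0.09,-0.238,0,0,0,0.036,1],[0.077,-0.243,0,0,0,0.036,1],[0.062,-0.246,0,0,0,0.036,1]]]
[[[0,0,0.184,0,0,0,1],[0,0,0.183,0,0,0,1],[0,0,0.184,0,0,0,1],[0.001,0,0.183,0,0,0,1]]]
```

Request:
{"name": "move_arm", "arguments": {"deltas": [[[0,0,-0.252,0,0,0,1],[0,0,-0.252,0,0,0,1],[0,-0.001,-0.251,0,0,0,1],[0,0,-0.252,0,0,0,1],[0,0,-0.252,0,0,0,1],[0,0,-0.252,0,0,0,1],[0,0,-0.252,0,0,0,1],[0,0,-0.251,0,0,0,1],[0.195,-0.163,0,0,0,0.036,1],[0.185,-0.174,0,0,0,0.036,1],[0.176,-0.184,0,0,0,0.037,1],[0.164,-0.194,0,0,0,0.036,1],[0.153,-0.203,0,0,0,0.036,1],[0.141,-0.211,0.001,0,0,0.036,1],[0.129,-0.219,0,0,0,0.036,1],[0.117,-0.226,0,0,0,0.036,1],[0.103,-0.232,0,0,0,0.037,1],[0.09,-0.238,0,0,0,0.036,1],[0.077,-0.243,0,0,0,0.036,1],[0.062,-0.246,0,0,0,0.036,1]]]}}

```text
clock: 25.42
eef_pos: [0.5399, -0.0992, 0.2201]
tcp_rot: [-0.0, 1.0, 0.006, -0.0]
wrist_force: [-0.0, 0.3, -0.5]
opening: 0.0148
grip_force: 40.0
```

Request:
{"name": "move_arm", "arguments": {"deltas": [[[0,0,0.184,0,0,0,1],[0,0,0.183,0,0,0,1],[0,0,0.184,0,0,0,1],[0.001,0,0.183,0,0,0,1],[0,0,0,0,0,0,1],[0,0,0,0,0,0,1],[0,0,0,0,0,0,1]]]}}

```text
clock: 26.0
eef_pos: [0.5406, -0.1012, 0.1477]
tcp_rot: [0.0, 1.0, 0.007, 0.001]
wrist_force: [0.2, -0.3, -0.3]
opening: 0.0145
grip_force: 40.0
```

Request:
{"name": "move_arm", "arguments": {"deltas": [[[0.08,-0.008,0.005,0,0,0,1],[0.08,0,0,0,0,0,1],[0.06,0,0,0,0,0,1],[0.06,0,0,0,0,0,1],[0.06,0,0,0,0,0,1],[0,0,0,0,0,0,1]]]}}

```text
clock: 26.5
eef_pos: [0.5759, -0.0997, 0.1464]
tcp_rot: [0.001, 1.0, 0.008, 0.001]
wrist_force: [1.0, -0.4, -0.9]
opening: 0.0147
grip_force: 40.0
```

Request:
{"name": "move_arm", "arguments": {"deltas": [[[0.075,0,0,0,0,0,1],[0.075,0,0,0,0,0,1],[0.075,0,0,0,0,0,1],[0.075,0,0,0,0,0,1],[0.075,0,0,0,0,0,1],[0.066,0,0,0,0,0,1],[0,0,0,0,0,0,1],[0,0,0,0,0,0,1]]]}}

```text
clock: 27.17
eef_pos: [0.6188, -0.099, 0.1463]
tcp_rot: [0.0, 1.0, 0.007, 0.0]
wrist_force: [-0.4, -0.6, -1.9]
opening: 0.0152
grip_force: 40.0
```

```bash
python3 -c "
from h import *
p=toolpose()[0];print(p)
st=rows([(p,.8,4,0.1),((p[0],p[1],.30),.8,5,.1)])
print();rows([((.52,-.02,.40),90,12,0.1),((.47,.05,.40),180.8,14,.1)],st)"
```

```text
[ 0.61883291 -0.09898895  0.14630361]
[[[0,0,0,0,0,0,0.1],[0,0,0,0,0,0,0.1],[0,0,0,0,0,0,0.1],[0,0,0,0,0,0,0.1],[0,0,-0.307,0,0,0,0.1],[0,0,-0.308,0,0,0,0.1],[0.001,0,-0.307,0,0,0,0.1],[0,0.001,-0.308,0,0,0,0.1],[0,0,-0.307,0,0,0,0.1]]]

[[[-0.07,-0.057,-0.072,0,0,-0.071,0.1],[-0.063,-0.065,-0.071,0,0,-0.071,0.1],[-0.055,-0.072,-0.072,0,0,-0.07,0.1],[-0.047,-0.077,-0.071,0,0,-0.071,0.1],[-0.038,-0.081,-0.072,0,0,-0.071,0.1],[-0.029,-0.086,-0.071,0,0,-0.071,0.1],[-0.019,-0.088,-0.072,0,0,-0.07,0.1],[-0.01,-0.09,-0.071,0,0,-0.071,0.1],[0.001,-0.09,-0.072,0,0,-0.071,0.1],[0.011,-0.09,-0.071,0,0,-0.071,0.1],[0.02,-0.088,-0.072,0,0,-0.07,0.1],[0.03,-0.085,-0.071,0,0,-0.071,0.1],[0.04,-0.081,-0.072,0,0,-0.071,0.1],[0.048,-0.077,-0.071,0,0,-0.071,0.1],[0.05,-0.036,0,0,0,-0.072,0.1],[0.054,-0.029,0,0,0,-0.072,0.1],[0.057,-0.024,0,0,0,-0.072,0.1],[0.059,-0.017,0,0,0,-0.072,0.1],[0.06,-0.01,0,0,0,-0.072,0.1],[0.062,-0.004,0,0,0,-0.072,0.1]]]
[[[0.061,0.004,0,0,0,-0.072,0.1],[0.06,0.01,0,0,0,-0.072,0.1],[0.059,0.018,0,0,0,-0.072,0.1],[0.057,0.024,-0.001,0,0,-0.072,0.1],[0.054,0.03,0,0,0,-0.072,0.1],[0.049,0.036,0,0,0,-0.073,0.1],[0.046,0.041,0,0,0,-0.072,0.1],[0.04,0.046,0,0,0,-0.072,0.1]]]
```

Request:
{"name": "move_arm", "arguments": {"deltas": [[[0.01,0,0,0,0,0,1],[0,0,0,0,0,0,1],[0,0,0,0,0,0,0.1],[0,0,0,0,0,0,0.1],[0,0,0,0,0,0,0.1],[0,0,0,0,0,0,0.1],[0,0,-0.307,0,0,0,0.1],[0,0,-0.308,0,0,0,0.1],[0.001,0,-0.307,0,0,0,0.1],[0,0.001,-0.308,0,0,0,0.1],[0,0,-0.307,0,0,0,0.1],[0,0,-0.1,0,0,0,0.1]]]}}

```text
clock: 28.17
eef_pos: [0.6208, -0.1002, 0.3149]
tcp_rot: [0.001, 1.0, 0.007, 0.003]
wrist_force: [0.7, -0.0, 0.7]
opening: 0.0426
grip_force: 0.0
```

```bash
python3 -c "
from h import *
rows([((.60,-.02,.40),90,12,0.1),((.59,.05,.40),180.8,14,.1)])"
```

```text
[[[-0.014,-0.057,-0.061,0,0,-0.071,0.1],[-0.007,-0.059,-0.061,0.001,0,-0.071,0.1],[0,-0.059,-0.061,0,-0.001,-0.07,0.1],[0.005,-0.059,-0.061,0,0,-0.071,0.1],[0.013,-0.058,-0.061,0.001,0,-0.071,0.1],[0.018,-0.056,-0.06,0,0,-0.071,0.1],[0.025,-0.054,-0.061,0,0,-0.07,0.1],[0.03,-0.05,-0.061,0,0,-0.071,0.1],[0.036,-0.047,-0.061,0.001,-0.001,-0.071,0.1],[0.041,-0.043,-0.061,0,0,-0.071,0.1],[0.046,-0.038,-0.06,0,0,-0.071,0.1],[0.049,-0.033,-0.061,0.001,0,-0.07,0.1],[0.053,-0.027,-0.061,0,0,-0.071,0.1],[0.055,-0.021,-0.061,0,0,-0.071,0.1],[0.05,-0.007,0,0,0,-0.072,0.1],[0.05,-0.002,0,0,0,-0.072,0.1],[0.051,0.005,0,0,0,-0.072,0.1],[0.049,0.01,0,0,0,-0.072,0.1],[0.048,0.015,0,0,0,-0.072,0.1],[0.046,0.021,0,0,0,-0.072,0.1]]]
[[[0.044,0.026,0,0,0,-0.072,0.1],[0.04,0.03,0,0,0,-0.072,0.1],[0.037,0.035,0,0,0,-0.073,0.1],[0.032,0.039,0,0,0,-0.072,0.1],[0.027,0.042,0.001,0,0,-0.072,0.1],[0.023,0.045,0,0,0,-0.072,0.1],[0.018,0.048,0,0,0,-0.072,0.1],[0.012,0.049,0,0,0,-0.072,0.1]]]
```

Request:
{"name": "move_arm", "arguments": {"deltas": [[[-0.014,-0.057,-0.061,0,0,-0.071,0.1],[-0.007,-0.059,-0.061,0.001,0,-0.071,0.1],[0,-0.059,-0.061,0,-0.001,-0.07,0.1],[0.005,-0.059,-0.061,0,0,-0.071,0.1],[0.013,-0.058,-0.061,0.001,0,-0.071,0.1],[0.018,-0.056,-0.06,0,0,-0.071,0.1],[0.025,-0.054,-0.061,0,0,-0.07,0.1],[0.03,-0.05,-0.061,0,0,-0.071,0.1],[0.036,-0.047,-0.061,0.001,-0.001,-0.071,0.1],[0.041,-0.043,-0.061,0,0,-0.071,0.1],[0.046,-0.038,-0.06,0,0,-0.071,0.1],[0.049,-0.033,-0.061,0.001,0,-0.07,0.1],[0.053,-0.027,-0.061,0,0,-0.071,0.1],[0.055,-0.021,-0.061,0,0,-0.071,0.1],[0.05,-0.007,0,0,0,-0.072,0.1],[0.05,-0.002,0,0,0,-0.072,0.1],[0.051,0.005,0,0,0,-0.072,0.1],[0.049,0.01,0,0,0,-0.072,0.1],[0.048,0.015,0,0,0,-0.072,0.1],[0.046,0.021,0,0,0,-0.072,0.1]]]}}

```text
clock: 29.83
eef_pos: [0.5944, 0.0116, 0.3949]
tcp_rot: [-0.004, 0.429, 0.903, -0.0]
wrist_force: [0.1, 0.1, 0.4]
opening: 0.042
grip_force: 0.0
```

Request:
{"name": "move_arm", "arguments": {"deltas": [[[0.044,0.026,0,0,0,-0.072,0.1],[0.04,0.03,0,0,0,-0.072,0.1],[0.037,0.035,0,0,0,-0.073,0.1],[0.032,0.039,0,0,0,-0.072,0.1],[0.027,0.042,0.001,0,0,-0.072,0.1],[0.023,0.045,0,0,0,-0.072,0.1],[0.018,0.048,0,0,0,-0.072,0.1],[0.012,0.049,0,0,0,-0.072,0.1],[0,0,0,0,0,0,0.1],[0,0,0,0,0,0,0.1]]]}}

```text
clock: 30.67
eef_pos: [0.5888, 0.0513, 0.3951]
tcp_rot: [-0.003, -0.006, 1.0, 0.001]
wrist_force: [-0.2, -0.3, -0.6]
opening: 0.0422
grip_force: 0.0
```

```bash
python3 -c "
from h import *
import cv2
im=wcam('w5');p=toolpose()[0];print(p)
a=np.vstack([grid(im,110,150,400,180,2)[:,:800],np.zeros((5,800,3),np.uint8),cv2.resize(im,(313,235))[:, :] .__class__ is not None and np.pad(cv2.resize(im,(313,235)),((0,0),(0,487),(0,0)))])
cv2.imwrite('pics/w5g.png',a)
for y in(-.145,-.065,.065,.145):print(proj(*cam('w5'),[.6685-.0143*(y),.0453+y,.148]).round(1))"
```

```text
[0.58889045 0.05083284 0.39524038]
[[175.5 283.2]]
[[249.8 282.9]]
[[370.3 282.5]]
[[444.4 282.2]]
```

View pics/w5g.png

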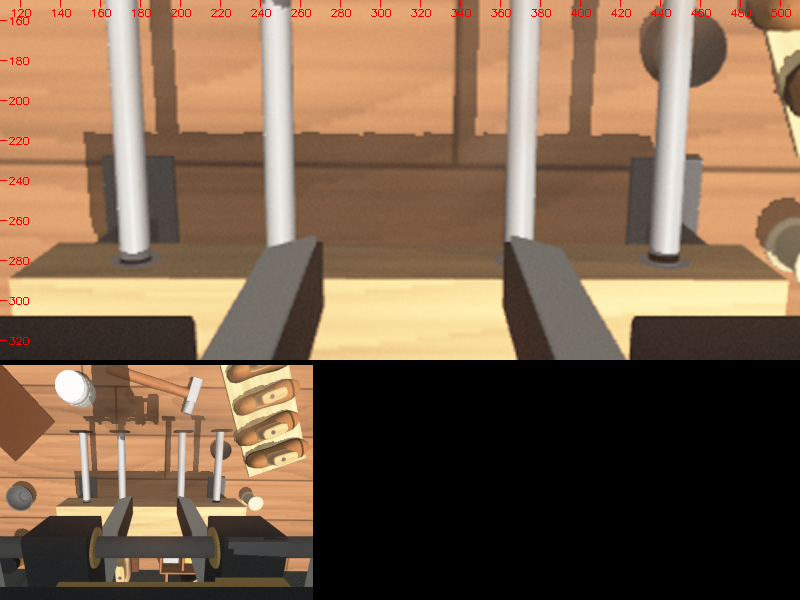

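```bash
python3 - <<'E'
from h import *
import cv2
g=cv2.cvtColor(cv2.imread("pics/w5.png"),cv2.COLOR_BGR2GRAY).astype(int)
for y0 in(-.145,-.065,.065,.145):
    K,T=cam("w5")
    u,v=proj(K,T,[.668-.0143*y0-.151,.0453+y0+.0143*-.151,.15])[0]
    c=int(round(u));col=g[100:200,c-3:c+4].mean(1)
    dr=np.diff(col);k=np.argmax(dr[:]) ;print(y0,u.round(1),v.round(1),"edges up at",100+k, "down at",100+np.argmin(dr[:k+1]) if k else None,col[int(v)-112:int(v)-88:2].round().tolist())
    print("  inner plate x", plane(K,T,(u,100+k+.5),.153).round(4))
E
```

```text
-0.145 162.5 138.5 edges up at 138 down at 132 [161.0, 159.0, 161.0, 144.0, 56.0, 55.0, 114.0, 170.0, 164.0, 180.0, 185.0, 188.0]
  inner plate x [ 0.5192 -0.1008  0.153 ]
-0.065 243.4 138.2 edges up at 138 down at 132 [103.0, 102.0, 104.0, 99.0, 76.0, 73.0, 100.0, 123.0, 122.0, 122.0, 150.0, 149.0]
  inner plate x [ 0.5183 -0.0213  0.153 ]
0.065 374.7 137.8 edges up at 137 down at 132 [145.0, 143.0, 144.0, 150.0, 94.0, 92.0, 114.0, 215.0, 215.0, 216.0, 216.0, 216.0]
  inner plate x [0.5158 0.1077 0.153 ]
0.145 455.4 137.6 edges up at 135 down at 130 [149.0, 148.0, 149.0, 89.0, 87.0, 94.0, 209.0, 207.0, 205.0, 202.0, 198.0, 198.0]
  inner plate x [0.513 0.187 0.153]
```

```bash
cat >> h.py <<'E'
BOLT=np.array([(.3541,.2907,.084),(.4328,.316,.084),(.5111,.3294,.084),(.5747,.3634,.084)])
def bolts(name,ids=range(4),rad=14):
    import cv2
    im=cv2.imread(f"pics/{name}.png");K,T=cam(name);g=cv2.GaussianBlur(im,(3,3),0)[:,:,2].astype(int)  # red channel: bolt dark on light cone
    for i in ids:
        u,v=proj(K,T,BOLT[i])[0].round().astype(int)
        if not(rad+2<u<638-rad and rad+2<v<478-rad):print(i,"out",u,v);continue
        P=g[v-rad:v+rad+1,u-rad:u+rad+1];bh=cv2.morphologyEx(P.astype(np.uint8),cv2.MORPH_BLACKHAT,np.ones((11,11),np.uint8))
        _,m,_,l=cv2.minMaxLoc(bh);q=(u-rad+l[0],v-rad+l[1]);print(i,"pred",(u,v),"found",q,"contrast",m,plane(K,T,q,.084).round(4))
E
python3 -c "
from h import *
bolts('w5');print()
rows([((.5706,.3757,.28),108.5,14,-0.1)])"
```

```text
0 out 544 -16
1 pred (np.int64(557), np.int64(64)) found (np.int64(554), np.int64(65)) contrast 79.0 [0.4343 0.3127 0.084 ]
2 pred (np.int64(559), np.int64(137)) found (np.int64(557), np.int64(135)) contrast 119.0 [0.5093 0.3269 0.084 ]
3 pred (np.int64(580), np.int64(192)) found (np.int64(580), np.int64(190)) contrast 118.0 [0.572  0.3633 0.084 ]

[[[0.01,0.232,0.083,0,0,0.057,-0.1],[0.031,0.23,0.083,0,-0.001,0.057,-0.1],[0.051,0.227,0.083,0,0,0.058,-0.1],[0.072,0.221,0.082,0,0,0.057,-0.1],[0.091,0.213,0.083,-0.001,-0.001,0.057,-0.1],[0.11,0.205,0.083,0,0,0.057,-0.1],[0.128,0.194,0.083,0,0,0.058,-0.1],[0.144,0.181,0.083,0,-0.001,0.057,-0.1],[0.161,0.168,0.083,0,0,0.057,-0.1],[0.175,0.152,0.083,0,0,0.057,-0.1],[0.188,0.137,0.083,0,-0.001,0.058,-0.1],[0.2,0.118,0.082,0,0,0.057,-0.1],[0.209,0.101,0.083,0,0,0.057,-0.1],[0.218,0.081,0.082,0,-0.001,0.057,-0.1]]]
```

Request:
{"name": "move_arm", "arguments": {"deltas": [[[0.01,0.232,0.083,0,0,0.057,-0.1],[0.031,0.23,0.083,0,-0.001,0.057,-0.1],[0.051,0.227,0.083,0,0,0.058,-0.1],[0.072,0.221,0.082,0,0,0.057,-0.1],[0.091,0.213,0.083,-0.001,-0.001,0.057,-0.1],[0.11,0.205,0.083,0,0,0.057,-0.1],[0.128,0.194,0.083,0,0,0.058,-0.1],[0.144,0.181,0.083,0,-0.001,0.057,-0.1],[0.161,0.168,0.083,0,0,0.057,-0.1],[0.175,0.152,0.083,0,0,0.057,-0.1],[0.188,0.137,0.083,0,-0.001,0.058,-0.1],[0.2,0.118,0.082,0,0,0.057,-0.1],[0.209,0.101,0.083,0,0,0.057,-0.1],[0.218,0.081,0.082,0,-0.001,0.057,-0.1],[0,0,0,0,0,0,-0.1],[0,0,0,0,0,0,-0.1],[0,0,0,0,0,0,-0.1]]]}}

```text
clock: 32.13
eef_pos: [0.5703, 0.3746, 0.2804]
tcp_rot: [0.001, 0.583, 0.812, -0.001]
wrist_force: [0.4, 0.4, 1.0]
opening: 0.0517
grip_force: 0.0
```

```bash
python3 -c "
from h import *
import cv2
im=wcam('w6');print(toolpose()[0]);bolts('w6')
cv2.imwrite('pics/w6g.png',grid(im,100,0,440,360,1.6))"
```

```text
[0.57066031 0.37418157 0.28087138]
0 pred (np.int64(64), np.int64(227)) found (np.int64(60), np.int64(227)) contrast 70.0 [0.3509 0.2892 0.084 ]
1 pred (np.int64(154), np.int64(228)) found (np.int64(150), np.int64(228)) contrast 65.0 [0.4294 0.3146 0.084 ]
2 pred (np.int64(240), np.int64(241)) found (np.int64(244), np.int64(242)) contrast 106.0 [0.5148 0.3295 0.084 ]
3 pred (np.int64(317), np.int64(228)) found (np.int64(315), np.int64(230)) contrast 105.0 [0.5735 0.3613 0.084 ]
```

View pics/w6g.png

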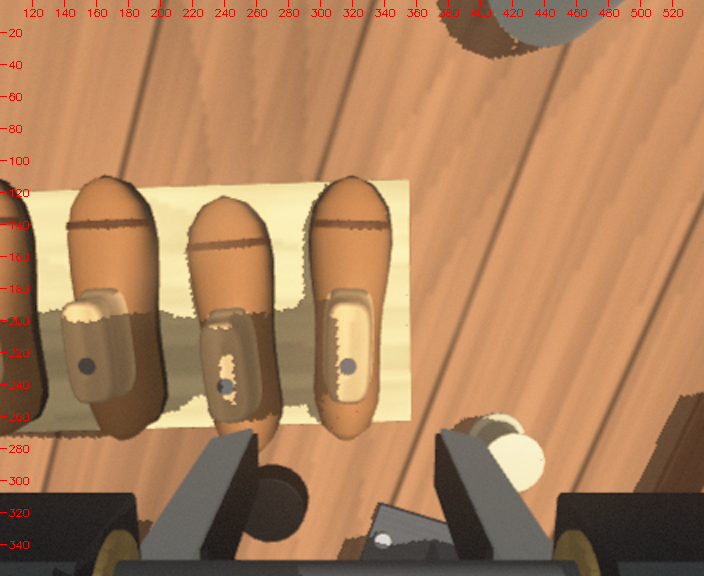

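```bash
python3 -c "
from h import *
V=cam('w6');f=lambda u,v,z:plane(*V,(100+u/1.6,v/1.6),z)
for n,t,h,b,zt in(('3',(352,178),(346,439),(348,366),.025),('2',(225,197),(247,446),(226,386),.025),('1',(108,176),(122,439),(87,366),.025)):
    for z in(.02,.03):
        T,H,B=f(*t,z),f(*h,z),f(*b,.084);d=T-H;m=(T+H)/2;L=np.linalg.norm(d);d/=L
        print(n,z,'len',L.round(4),'mid',m[:2].round(4),'ang',np.degrees(np.arctan2(d[1],d[0])).round(1),'bolt',B[:2].round(4),'along',((B-m)@d).round(4))
p,r,s=toolpose()
rows([((.5709,.3745,.14),108.5,5,-.1),((.5709,.3745,.074),108.5,4,-.1)])
"
```

```text
3 0.02 len 0.1733 mid [0.5693 0.3831] ang 107.4 bolt [0.5753 0.3631] along -0.0209
3 0.03 len 0.1692 mid [0.5688 0.3844] ang 107.4 bolt [0.5753 0.3631] along -0.0223
2 0.02 len 0.167 mid [0.501  0.3513] ang 111.4 bolt [0.5122 0.3294] along -0.0245
2 0.03 len 0.1631 mid [0.5022 0.3534] ang 111.4 bolt [0.5122 0.3294] along -0.026
1 0.02 len 0.1746 mid [0.4224 0.3343] ang 106.9 bolt [0.4334 0.3152] along -0.0214
1 0.03 len 0.1705 mid [0.4254 0.3367] ang 106.9 bolt [0.4334 0.3152] along -0.0228
[[[0.001,0,0.282,0,0,0,-0.1],[0.001,0.001,0.281,0,0.001,0,-0.1],[0.001,0,0.282,0,0,0.001,-0.1],[0,0.001,0.282,0,0,0,-0.1],[0.001,0,0.282,0.001,0,0,-0.1],[0,0,0.165,0,0,0,-0.1],[0,0,0.165,0,0,0,-0.1],[0,0,0.165,0,0,0,-0.1],[0,0.001,0.165,0,0,0,-0.1]]]
```

Request:
{"name": "move_arm", "arguments": {"deltas": [[[0.001,0,0.282,0,0,0,-0.1],[0.001,0.001,0.281,0,0.001,0,-0.1],[0.001,0,0.282,0,0,0.001,-0.1],[0,0.001,0.282,0,0,0,-0.1],[0.001,0,0.282,0.001,0,0,-0.1],[0,0,0.165,0,0,0,-0.1],[0,0,0.165,0,0,0,-0.1],[0,0,0.165,0,0,0,-0.1],[0,0.001,0.165,0,0,0,-0.1],[0,0,0,0,0,0,-0.1],[0,0,0,0,0,0,-0.1],[0,0,0,0,0,0,1],[0,0,0,0,0,0,1],[0,0,0,0,0,0,1],[0,0,0,0,0,0,1],[0,0,0,0,0,0,1],[0,0,0,0,0,0,1]]]}}

```text
clock: 33.6
eef_pos: [0.5704, 0.3768, 0.0744]
tcp_rot: [-0.0, 0.583, 0.812, 0.0]
wrist_force: [0.8, -0.5, 3.3]
opening: 0.0259
grip_force: 39.8
```

```bash
python3 -c "
from h import *
p,r,s=toolpose();print(p,r.as_matrix()[:,2],s['grip_force'],s['opening'],s['wrist_force'])
rows([((p[0],p[1],.30),108.5,9,1),((.6285,.1408,.30),90.8,10,1),((.6285,.1408,.235),90.8,3,1)])"
```

```text
[0.57037478 0.37681574 0.07436668] [-4.04366716e-04  9.68045663e-04 -9.99999450e-01] 39.84257161617279 0.02592333652008118 [ 0.7770011  -0.50139919  3.34765275]
[[[0,0,-0.251,0,0,0,1],[0.001,0,-0.25,0,0,0,1],[0,0,-0.251,0,0,0.001,1],[0,0,-0.251,0,0,0,1],[0,0,-0.251,0,0,0,1],[0.001,0,-0.25,0,0,0,1],[0,0,-0.251,0,-0.001,0,1],[0,0,-0.251,0,0,0.001,1],[0,0,-0.25,0,0,0,1],[-0.242,-0.02,0,0,0,0.02,1],[-0.243,-0.012,0,0,0,0.019,1],[-0.243,-0.005,0,0,0,0.02,1],[-0.243,0.003,0,0,0,0.02,1],[-0.243,0.011,0,0,0,0.019,1],[-0.243,0.017,0.001,0,0,0.02,1],[-0.241,0.026,0,0,0,0.019,1],[-0.241,0.032,0,0,0,0.02,1],[-0.24,0.04,0,0,0,0.02,1],[-0.238,0.048,0,0,0,0.019,1],[0,0,0.217,0,0,0,1]]]
[[[0,0,0.216,0,0,0,1],[0,0,0.217,0,0,0,1]]]
```

Request:
{"name": "move_arm", "arguments": {"deltas": [[[0,0,-0.251,0,0,0,1],[0.001,0,-0.25,0,0,0,1],[0,0,-0.251,0,0,0.001,1],[0,0,-0.251,0,0,0,1],[0,0,-0.251,0,0,0,1],[0.001,0,-0.25,0,0,0,1],[0,0,-0.251,0,-0.001,0,1],[0,0,-0.251,0,0,0.001,1],[0,0,-0.25,0,0,0,1],[-0.242,-0.02,0,0,0,0.02,1],[-0.243,-0.012,0,0,0,0.019,1],[-0.243,-0.005,0,0,0,0.02,1],[-0.243,0.003,0,0,0,0.02,1],[-0.243,0.011,0,0,0,0.019,1],[-0.243,0.017,0.001,0,0,0.02,1],[-0.241,0.026,0,0,0,0.019,1],[-0.241,0.032,0,0,0,0.02,1],[-0.24,0.04,0,0,0,0.02,1],[-0.238,0.048,0,0,0,0.019,1],[0,0,0,0,0,0,1]]]}}

```text
clock: 35.27
eef_pos: [0.6282, 0.131, 0.2985]
tcp_rot: [0.002, 0.706, 0.708, -0.004]
wrist_force: [0.4, -0.8, -1.9]
opening: 0.0256
grip_force: 39.8
```

Request:
{"name": "move_arm", "arguments": {"deltas": [[[0,0,0,0,0,0,1],[0,0,0.217,0,0,0,1],[0,0,0.216,0,0,0,1],[0,0,0.217,0,0,0,1],[0,0,0,0,0,0,1],[0,0,0,0,0,0,1]]]}}

```text
clock: 35.77
eef_pos: [0.6267, 0.1414, 0.2328]
tcp_rot: [-0.001, 0.702, 0.712, -0.002]
wrist_force: [0.6, -0.6, -2.1]
opening: 0.0258
grip_force: 39.8
```

```bash
python3 -c "
from h import *
p,r,s=toolpose();print(p,r.as_matrix()[:,2],s['grip_force'],s['opening'],s['wrist_force'])
rows([((.6285,.1408,.2165),90.8,3,1)])"
```

```text
[0.62669316 0.1414042  0.23284999] [-0.00491337 -0.00156141 -0.99998671] 39.84033286571503 0.025806013363616313 [ 0.55584241 -0.62648397 -2.08757486]
[[[-0.002,0.006,0.054,-0.001,0,0,1],[-0.002,0.006,0.055,-0.001,0.001,0,1],[-0.002,0.007,0.054,-0.001,0,0.001,1]]]
```

Request:
{"name": "move_arm", "arguments": {"deltas": [[[0,0.005,0.054,-0.001,0,0,1],[0,0.005,0.055,-0.001,0,0,1],[0,0.005,0.054,-0.001,0,0,1],[0,0,0,0,0,0,1],[0,0,0,0,0,0,1]]]}}

```text
clock: 36.18
eef_pos: [0.6295, 0.1406, 0.2179]
tcp_rot: [0.002, 0.702, 0.712, 0.001]
wrist_force: [-0.7, 0.5, -2.5]
opening: 0.0258
grip_force: 39.8
```

```bash
python3 -c "
from h import *
p,r,s=toolpose();print(p)
rows([((.6295,.1406,.2145),90.8,2,1),((.6295,.1406,.2145),90.8,4,-.1),((.6295,.1406,.29),90.8,4,-.1),((.5077,.3416,.28),110,9,-.1)])"
```

```text
[0.62950383 0.14062642 0.21788451]
[[[0,0,0.017,0.001,0,0,1],[0,0,0.017,0.001,0.001,0,1],[0,0,0,0,0,0,-0.1],[0,0,0,0,0,0,-0.1],[0,0,0,0,0,0,-0.1],[0,0,0,0,0,0,-0.1],[0,0,-0.189,0,0,0,-0.1],[0,0,-0.189,0,0,0,-0.1],[0,0,-0.188,0,0,0,-0.1],[0,0,-0.189,0,0,0,-0.1],[0.225,-0.132,0.011,0,0,-0.024,-0.1],[0.23,-0.124,0.011,0,0,-0.023,-0.1],[0.235,-0.115,0.011,0,0,-0.024,-0.1],[0.238,-0.106,0.012,0,0,-0.024,-0.1],[0.243,-0.097,0.011,0,0,-0.023,-0.1],[0.245,-0.089,0.011,0,0,-0.024,-0.1],[0.249,-0.079,0.011,0,0,-0.024,-0.1],[0.252,-0.069,0.011,0,0,-0.023,-0.1],[0.254,-0.061,0.011,0,0,-0.024,-0.1]]]
```

Request:
{"name": "move_arm", "arguments": {"deltas": [[[0,0,0.017,0.001,0,0,1],[0,0,0.017,0.001,0,0,1],[0,0,0,0,0,0,-0.1],[0,0,0,0,0,0,-0.1],[0,0,0,0,0,0,-0.1],[0,0,0,0,0,0,-0.1],[0,0,-0.189,0,0,0,-0.1],[0,0,-0.189,0,0,0,-0.1],[0,0,-0.188,0,0,0,-0.1],[0,0,-0.189,0,0,0,-0.1],[0.225,-0.132,0.011,0,0,-0.024,-0.1],[0.23,-0.124,0.011,0,0,-0.023,-0.1],[0.235,-0.115,0.011,0,0,-0.024,-0.1],[0.238,-0.106,0.012,0,0,-0.024,-0.1],[0.243,-0.097,0.011,0,0,-0.023,-0.1],[0.245,-0.089,0.011,0,0,-0.024,-0.1],[0.249,-0.079,0.011,0,0,-0.024,-0.1],[0.252,-0.069,0.011,0,0,-0.023,-0.1],[0.254,-0.061,0.011,0,0,-0.024,-0.1],[0,0,0,0,0,0,-0.1]]]}}

```text
clock: 37.85
eef_pos: [0.5038, 0.3483, 0.2793]
tcp_rot: [-0.002, 0.57, 0.822, 0.0]
wrist_force: [-0.0, 1.1, -0.6]
opening: 0.0515
grip_force: 0.0
```

Request:
{"name": "move_arm", "arguments": {"deltas": [[[0,0,0,0,0,0,-0.1],[0,0,0,0,0,0,-0.1]]]}}

```text
clock: 38.02
eef_pos: [0.5084, 0.3409, 0.2801]
tcp_rot: [0.001, 0.574, 0.819, -0.0]
wrist_force: [0.8, -0.7, -0.6]
opening: 0.0517
grip_force: 0.0
```

```bash
python3 -c "
from h import *
import cv2
from cell import env
im=wcam('w7');p=toolpose()[0];print(p);bolts('w7',(0,1,2))
sc=env.get_image('scene')['image'];cv2.imwrite('pics/sc7.png',sc)
rows([((.5077,.3416,.14),110,5,-.1),((.5077,.3416,.074),110,4,-.1)])
m=np.zeros((600,800,3),np.uint8);m[:288,:352]=grid(im,100,0,440,360,.8);m[290:590,:800]=grid(sc,210,220,320,120,2.5)[:300,:800];cv2.imwrite('pics/m7.png',m)"
```

```text
[0.50872856 0.3403067  0.28010217]
0 pred (np.int64(138), np.int64(210)) found (np.int64(152), np.int64(196)) contrast 83.0 [0.3633 0.3073 0.084 ]
1 pred (np.int64(229), np.int64(213)) found (np.int64(243), np.int64(201)) contrast 114.0 [0.4417 0.3308 0.084 ]
2 pred (np.int64(315), np.int64(228)) found (np.int64(312), np.int64(229)) contrast 104.0 [0.5089 0.3277 0.084 ]
[[[0.004,-0.001,0.28,0,0,0,-0.1],[0.004,-0.002,0.28,0,0.001,-0.001,-0.1],[0.004,-0.001,0.28,0,0,0,-0.1],[0.004,-0.001,0.28,0,0,0,-0.1],[0.003,-0.002,0.281,0.001,0,-0.001,-0.1],[0,0,0.165,0,0,0,-0.1],[0,0,0.165,0,0,0,-0.1],[0,0.001,0.165,0,0,0,-0.1],[0.001,0,0.165,0,0,0,-0.1]]]
```

View pics/m7.png

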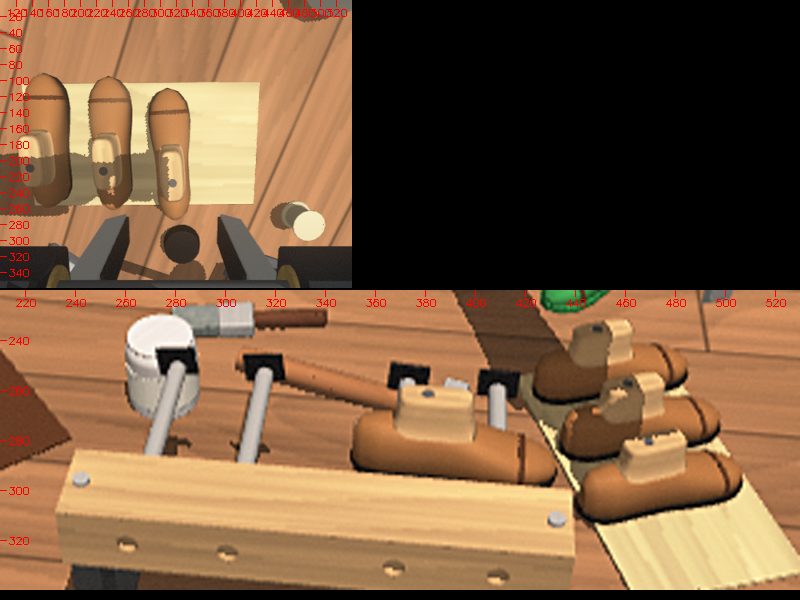

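Request:
{"name": "move_arm", "arguments": {"deltas": [[[0.004,-0.001,0.28,0,0,0,-0.1],[0.004,-0.002,0.28,0,0.001,-0.001,-0.1],[0.004,-0.001,0.28,0,0,0,-0.1],[0.002,-0.001,0.28,0,0,0,-0.1],[0,-0.002,0.281,0.001,0,-0.001,-0.1],[0,0,0.165,0,0,0,-0.1],[0,0,0.165,0,0,0,-0.1],[0,0.001,0.165,0,0,0,-0.1],[0,0,0.165,0,0,0,-0.1],[0,0,0,0,0,0,-0.1],[0,0,0,0,0,0,-0.1],[0,0,0,0,0,0,1],[0,0,0,0,0,0,1],[0,0,0,0,0,0,1],[0,0,0,0,0,0,1],[0,0,0,0,0,0,1],[0,0,0,0,0,0,1]]]}}

```text
clock: 39.53
eef_pos: [0.5068, 0.3429, 0.0744]
tcp_rot: [-0.001, 0.573, 0.82, -0.0]
wrist_force: [-1.7, 0.0, 5.3]
opening: 0.0258
grip_force: 39.2
```

```bash
python3 -c "
from h import *
p,r,s=toolpose();print(p,s['grip_force'],s['opening'],s['wrist_force'])
rows([((p[0],p[1],.32),110,8,1),((.5605,.1398,.32),90.8,10,1),((.5605,.1398,.235),90.8,3,1)])"
```

```text
[0.50682898 0.34294285 0.0743729 ] 39.202889800071716 0.02583813185250252 [-1.65050848  0.03704653  5.30339952]
[[[0,0,-0.307,0,0,0,1],[0,-0.001,-0.307,0,0,0,1],[0.001,0,-0.307,0,0,0.001,1],[0,0,-0.307,0,0,0,1],[0,0,-0.307,0,0,0,1],[0,-0.001,-0.307,0,0,0,1],[0.001,0,-0.307,0,0,0,1],[0,0,-0.307,-0.001,0,0.001,1],[-0.209,-0.019,0,0,0,0.021,1],[-0.21,-0.012,0,0,0,0.022,1],[-0.21,-0.005,-0.001,0,0,0.021,1],[-0.21,0.002,0,0,0,0.021,1],[-0.21,0.01,0,0,0,0.021,1],[-0.21,0.016,0,0,0,0.022,1],[-0.209,0.023,0,0,0,0.021,1],[-0.207,0.03,-0.001,0,0,0.021,1],[-0.207,0.037,0,0,-0.001,0.022,1],[-0.206,0.044,0,0,0,0.021,1],[0,0,0.283,0,0,0,1],[0,0,0.284,0,0,0,1]]]
[[[0.001,-0.001,0.283,0,0,0,1]]]
```

Request:
{"name": "move_arm", "arguments": {"deltas": [[[0,0,-0.307,0,0,0,1],[0,-0.001,-0.307,0,0,0,1],[0.001,0,-0.307,0,0,0.001,1],[0,0,-0.307,0,0,0,1],[0,0,-0.307,0,0,0,1],[0,-0.001,-0.307,0,0,0,1],[0.001,0,-0.307,0,0,0,1],[0,0,-0.307,0,0,0.001,1],[-0.209,-0.019,0,0,0,0.021,1],[-0.21,-0.012,0,0,0,0.022,1],[-0.21,-0.005,-0.001,0,0,0.021,1],[-0.21,0.002,0,0,0,0.021,1],[-0.21,0.01,0,0,0,0.021,1],[-0.21,0.016,0,0,0,0.022,1],[-0.209,0.023,0,0,0,0.021,1],[-0.207,0.03,-0.001,0,0,0.021,1],[-0.207,0.037,0,0,0,0.022,1],[-0.206,0.044,0,0,0,0.021,1],[0,0,0,0,0,0,1],[0,0,0,0,0,0,1]]]}}

```text
clock: 41.2
eef_pos: [0.5602, 0.1365, 0.3184]
tcp_rot: [-0.001, 0.704, 0.71, -0.002]
wrist_force: [0.1, 0.7, -3.2]
opening: 0.0262
grip_force: 39.3
```

```bash
python3 -c "
from h import *
p,r,s=toolpose();print(p,r.as_matrix()[:,2],s['grip_force'],s['opening'],s['wrist_force'])
rows([((.5605,.1398,.2275),90.8,5,1),((.5605,.1398,.2125),90.8,3,1)])"
```

```text
[0.56016246 0.13650042 0.31839147] [-0.00354404 -0.00148616 -0.99999262] 39.25653040409088 0.02622733519114086 [ 0.05679892  0.71853446 -3.16426877]
[[[0.007,0.001,0.182,0,0,-0.001,1],[0.007,0.002,0.182,-0.001,0,0,1],[0.007,0.001,0.181,0,0.001,-0.001,1],[0.006,0.001,0.182,-0.001,0,-0.001,1],[0.007,0.001,0.182,0,0,-0.001,1],[0,0,0.05,0,0,0,1],[0,0,0.05,0,0,0,1],[0,0,0.05,0,0,0,1]]]
```

Request:
{"name": "move_arm", "arguments": {"deltas": [[[0,0,0.182,0,0,0,1],[0,0,0.182,0,0,0,1],[0,0,0.182,0,0,0,1],[0,0,0.182,0,0,0,1],[0,0,0.182,0,0,0,1],[0,0,0,0,0,0,1],[0,0,0,0,0,0,1],[0,0,0,0,0,0,1]]]}}

```text
clock: 41.87
eef_pos: [0.5607, 0.14, 0.229]
tcp_rot: [-0.0, 0.702, 0.712, -0.0]
wrist_force: [-0.0, 0.7, -2.1]
opening: 0.0258
grip_force: 39.3
```

```bash
python3 -c "
from h import *
p,r,s=toolpose();print(p,s['wrist_force'])
st=rows([((.5605,.1398,.2115),90.8,4,1)])
rows([((.5605,.1398,.2115),90.8,4,-.1),((.5605,.1398,.29),90.8,4,-.1),((.4287,.3277,.28),108,9,-.1)],st)"
```

```text
[0.56074939 0.13995362 0.22897372] [-0.03817155  0.68929946 -2.07814737]
[[[0,-0.001,0.044,0,0,0,1],[-0.001,0,0.043,0,0,0,1],[0,-0.001,0.044,0,0,0,1],[0,0,0.044,-0.001,0,0,1]]]
[[[0,0,0,0,0,0,-0.1],[0,0,0,0,0,0,-0.1],[0,0,0,0,0,0,-0.1],[0,0,0,0,0,0,-0.1],[0,0,-0.196,0,0,0,-0.1],[0,0,-0.197,0,0,0,-0.1],[0,0,-0.196,0,0,0,-0.1],[-0.001,0,-0.196,0,0,0,-0.1],[0.211,-0.143,0.011,0,0,-0.021,-0.1],[0.215,-0.137,0.011,0,0,-0.021,-0.1],[0.22,-0.129,0.011,0,0,-0.022,-0.1],[0.225,-0.121,0.011,0,0,-0.021,-0.1],[0.228,-0.115,0.011,0,0,-0.021,-0.1],[0.232,-0.106,0.011,0,0,-0.021,-0.1],[0.235,-0.099,0.011,0,0,-0.021,-0.1],[0.238,-0.091,0.011,0,0,-0.022,-0.1],[0.241,-0.082,0.011,0,0,-0.021,-0.1]]]
```

Request:
{"name": "move_arm", "arguments": {"deltas": [[[0,0,0.044,0,0,0,1],[0,0,0.043,0,0,0,1],[0,0,0.044,0,0,0,1],[0,0,0.044,0,0,0,1],[0,0,0,0,0,0,1],[0,0,0,0,0,0,-0.1],[0,0,0,0,0,0,-0.1],[0,0,0,0,0,0,-0.1],[0,0,0,0,0,0,-0.1],[0,0,-0.196,0,0,0,-0.1],[0,0,-0.197,0,0,0,-0.1],[0,0,-0.196,0,0,0,-0.1],[0,0,-0.196,0,0,0,-0.1]]]}}

```text
clock: 42.95
eef_pos: [0.5605, 0.1396, 0.2904]
tcp_rot: [-0.0, 0.702, 0.712, -0.001]
wrist_force: [0.1, 0.2, 0.1]
opening: 0.0515
grip_force: 0.0
```

Request:
{"name": "move_arm", "arguments": {"deltas": [[[0.211,-0.143,0.011,0,0,-0.021,-0.1],[0.215,-0.137,0.011,0,0,-0.021,-0.1],[0.22,-0.129,0.011,0,0,-0.022,-0.1],[0.225,-0.121,0.011,0,0,-0.021,-0.1],[0.228,-0.115,0.011,0,0,-0.021,-0.1],[0.232,-0.106,0.011,0,0,-0.021,-0.1],[0.235,-0.099,0.011,0,0,-0.021,-0.1],[0.238,-0.091,0.011,0,0,-0.022,-0.1],[0.241,-0.082,0.011,0,0,-0.021,-0.1],[0,0,0,0,0,0,-0.1],[0,0,0,0,0,0,-0.1],[0,0,0,0,0,0,-0.1]]]}}

```text
clock: 43.95
eef_pos: [0.4294, 0.327, 0.2799]
tcp_rot: [-0.0, 0.588, 0.809, -0.0]
wrist_force: [1.2, 0.2, -0.6]
opening: 0.0518
grip_force: 0.0
```

```bash
python3 -c "
from h import *
import cv2
from cell import env
im=wcam('w8');p=toolpose()[0];print(p);bolts('w8',(0,1))
sc=env.get_image('scene')['image'];cv2.imwrite('pics/sc8.png',sc)
rows([((.4291,.3279,.14),108,5,-.1),((.4291,.3279,.074),108,4,-.1)])
m=np.zeros((600,800,3),np.uint8);m[:288,:352]=grid(im,100,0,440,360,.8);m[290:590,:800]=grid(sc,210,220,320,120,2.5)[:300,:800];cv2.imwrite('pics/m8.png',m)"
```

```text
[0.42970428 0.32651043 0.27993518]
0 pred (np.int64(226), np.int64(228)) found (np.int64(222), np.int64(228)) contrast 61.0 [0.3504 0.2895 0.084 ]
1 pred (np.int64(316), np.int64(228)) found (np.int64(312), np.int64(228)) contrast 106.0 [0.4288 0.3149 0.084 ]
[[[0.003,0,0.28,0,0,0,-0.1],[0.004,0,0.28,0,0,-0.001,-0.1],[0.003,0,0.28,0,0,0,-0.1],[0.004,-0.001,0.279,0,0,0,-0.1],[0.003,0,0.28,-0.001,0,-0.001,-0.1],[0,0,0.165,0,0,0,-0.1],[0,0,0.165,0,0,0,-0.1],[0,0,0.165,0,0,0,-0.1],[0,0,0.165,0,0,0,-0.1]]]
```

View pics/m8.png

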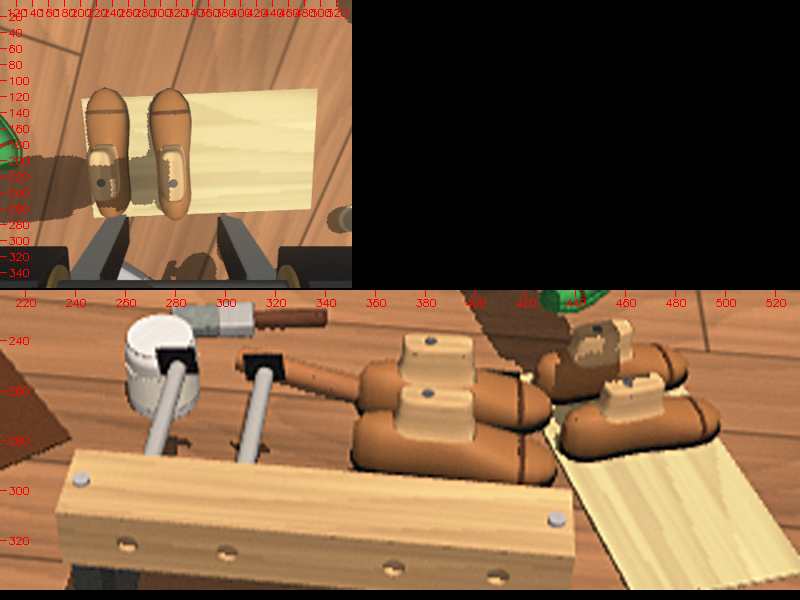

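Request:
{"name": "move_arm", "arguments": {"deltas": [[[0.003,0,0.28,0,0,0,-0.1],[0.003,0,0.28,0,0,0,-0.1],[0.003,0,0.28,0,0,0,-0.1],[0.002,0,0.279,0,0,0,-0.1],[0,0,0.28,0,0,0,-0.1],[0,0,0.165,0,0,0,-0.1],[0,0,0.165,0,0,0,-0.1],[0,0,0.165,0,0,0,-0.1],[0,0,0.165,0,0,0,-0.1],[0,0,0,0,0,0,-0.1],[0,0,0,0,0,0,-0.1],[0,0,0,0,0,0,1],[0,0,0,0,0,0,1],[0,0,0,0,0,0,1],[0,0,0,0,0,0,1],[0,0,0,0,0,0,1],[0,0,0,0,0,0,1]]]}}

```text
clock: 45.47
eef_pos: [0.4283, 0.329, 0.0744]
tcp_rot: [-0.001, 0.588, 0.809, -0.0]
wrist_force: [0.1, -0.9, 5.8]
opening: 0.0259
grip_force: 39.3
```

```bash
python3 -c "
from h import *
p,r,s=toolpose();print(p,s['grip_force'],s['opening'],s['wrist_force'])
st=rows([((p[0],p[1],.34),108,8,1)]);rows([((.6315,-.0692,.34),90.8,17,1)],st)"
```

```text
[0.42830816 0.329024   0.07444539] 39.259262681007385 0.025905388192289828 [ 0.07401842 -0.93015667  5.78873085]
[[[0,0,-0.332,0,0,0,1],[0.001,0,-0.332,0,0,0,1],[0,-0.001,-0.332,0,0,0,1],[0,0,-0.332,0,0,0,1],[0.001,0,-0.332,0,0,0,1],[0,0,-0.332,0,0,0,1],[0,-0.001,-0.332,0,-0.001,0,1],[0,0,-0.332,0,0,0,1]]]
[[[-0.26,0.041,0,0,0,0.011,1],[-0.259,0.046,0,0,0,0.011,1],[-0.258,0.05,0.001,0,0,0.012,1],[-0.257,0.056,0,0,0,0.011,1],[-0.256,0.059,0,0,0,0.011,1],[-0.255,0.064,0,0,0,0.011,1],[-0.254,0.069,0,0,0,0.012,1],[-0.253,0.073,0,0,0,0.011,1],[-0.251,0.077,0.001,0,0,0.011,1],[-0.25,0.082,0,0,0,0.011,1],[-0.248,0.086,0,0,0,0.012,1],[-0.247,0.091,0,0,0,0.011,1],[-0.245,0.095,0,0,0,0.011,1],[-0.244,0.099,0,0,0,0.011,1],[-0.242,0.104,0.001,0,0,0.012,1],[-0.24,0.108,0,0,0,0.011,1],[-0.237,0.112,0,0,0.001,0.011,1]]]
```

Request:
{"name": "move_arm", "arguments": {"deltas": [[[0,0,-0.332,0,0,0,1],[0.001,0,-0.332,0,0,0,1],[0,-0.001,-0.332,0,0,0,1],[0,0,-0.332,0,0,0,1],[0.001,0,-0.332,0,0,0,1],[0,0,-0.332,0,0,0,1],[0,-0.001,-0.332,0,0,0,1],[0,0,-0.332,0,0,0,1]]]}}

```text
clock: 46.13
eef_pos: [0.4275, 0.3284, 0.3406]
tcp_rot: [-0.001, 0.588, 0.809, -0.001]
wrist_force: [-0.0, 0.3, -2.6]
opening: 0.0261
grip_force: 39.3
```

Request:
{"name": "move_arm", "arguments": {"deltas": [[[-0.26,0.041,0,0,0,0.011,1],[-0.259,0.046,0,0,0,0.011,1],[-0.258,0.05,0.001,0,0,0.012,1],[-0.257,0.056,0,0,0,0.011,1],[-0.256,0.059,0,0,0,0.011,1],[-0.255,0.064,0,0,0,0.011,1],[-0.254,0.069,0,0,0,0.012,1],[-0.253,0.073,0,0,0,0.011,1],[-0.251,0.077,0.001,0,0,0.011,1],[-0.25,0.082,0,0,0,0.011,1],[-0.248,0.086,0,0,0,0.012,1],[-0.247,0.091,0,0,0,0.011,1],[-0.245,0.095,0,0,0,0.011,1],[-0.244,0.099,0,0,0,0.011,1],[-0.242,0.104,0.001,0,0,0.012,1],[-0.24,0.108,0,0,0,0.011,1],[-0.237,0.112,0,0,0,0.011,1],[0,0,0,0,0,0,1],[0,0,0,0,0,0,1],[0,0,0,0,0,0,1]]]}}

```text
clock: 47.8
eef_pos: [0.631, -0.0684, 0.338]
tcp_rot: [-0.002, 0.702, 0.712, -0.001]
wrist_force: [0.6, 0.7, -3.4]
opening: 0.0259
grip_force: 39.3
```

```bash
python3 -c "
from h import *
p,r,s=toolpose();print(p,s['grip_force'],s['opening'],s['wrist_force'])
rows([((.6315,-.0692,.232),90.8,5,1)])"
```

```text
[ 0.63097038 -0.06838865  0.3380094 ] 39.30950224399567 0.025935395874974627 [ 0.60377412  0.67872896 -3.35562991]
[[[-0.002,0.002,0.212,0,0,0,1],[-0.002,0.001,0.212,-0.001,0,0,1],[-0.002,0.002,0.212,0,0,0,1],[-0.001,0.001,0.212,-0.001,0,0,1],[-0.002,0.001,0.212,0,-0.001,0,1]]]
```

Request:
{"name": "move_arm", "arguments": {"deltas": [[[0,0,0.212,0,0,0,1],[0,0,0.212,0,0,0,1],[0,0,0.212,0,0,0,1],[0,0,0.212,0,0,0,1],[0,0,0.212,0,0,0,1],[0,0,0,0,0,0,1],[0,0,0,0,0,0,1],[0,0,0,0,0,0,1]]]}}

```text
clock: 48.47
eef_pos: [0.632, -0.0686, 0.2341]
tcp_rot: [0.0, 0.702, 0.713, -0.0]
wrist_force: [0.9, -0.7, -2.2]
opening: 0.0258
grip_force: 39.3
```

```bash
python3 -c "
from h import *
p,r,s=toolpose();print(p,s['wrist_force'],s['opening'])
st=rows([((.6315,-.0692,.2145),90.8,4,1)]);print()
st=rows([(st[0],90.8,4,-.1),((.6315,-.0692,.29),90.8,4,-.1)],st)
rows([((.3502,.3030,.29),108.5,18,-.1)],st)"
```

```text
[ 0.6320117  -0.06855096  0.23409172] [ 0.91417359 -0.74547488 -2.20638024] 0.02582774673223188
[[[-0.002,-0.001,0.049,0,0,0,1],[-0.001,-0.002,0.049,0,0,0.001,1],[-0.002,-0.001,0.049,0,0,0,1],[-0.001,-0.001,0.049,0,0,0,1]]]

[[[0,0,0,0,0,0,-0.1],[0,0,0,0,0,0,-0.1],[0,0,0,0,0,0,-0.1],[0,0,0,0,0,0,-0.1],[0,0,-0.189,0,0,0,-0.1],[0,0,-0.189,0,0,0,-0.1],[0,0,-0.188,0,0,0,-0.1],[-0.001,0,-0.189,0,0,0,-0.1]]]
[[[0.209,-0.153,0,0,0,-0.011,-0.1],[0.212,-0.15,0,0,0,-0.011,-0.1],[0.214,-0.146,0,0,0,-0.011,-0.1],[0.216,-0.143,0,0,0,-0.011,-0.1],[0.219,-0.138,0,0,0,-0.011,-0.1],[0.222,-0.135,0,0,0,-0.011,-0.1],[0.224,-0.131,0,0,0,-0.01,-0.1],[0.225,-0.127,-0.001,0,0,-0.011,-0.1],[0.228,-0.124,0,0,0,-0.011,-0.1],[0.23,-0.119,0,0,0,-0.011,-0.1],[0.232,-0.116,0,0,0,-0.011,-0.1],[0.234,-0.111,0,0,0,-0.011,-0.1],[0.236,-0.108,0,0,0,-0.011,-0.1],[0.238,-0.103,0,0,0,-0.011,-0.1],[0.239,-0.099,0,0,0,-0.011,-0.1],[0.242,-0.095,0,0,0,-0.011,-0.1],[0.242,-0.091,0,0,0,-0.011,-0.1],[0.245,-0.087,0,0,0,-0.011,-0.1]]]
```

Request:
{"name": "move_arm", "arguments": {"deltas": [[[0,-0.001,0.049,0,0,0,1],[0,-0.001,0.049,0,0,0,1],[0,-0.001,0.049,0,0,0,1],[0,-0.001,0.049,0,0,0,1],[0,0,0,0,0,0,1],[0,0,0,0,0,0,-0.1],[0,0,0,0,0,0,-0.1],[0,0,0,0,0,0,-0.1],[0,0,0,0,0,0,-0.1],[0,0,-0.189,0,0,0,-0.1],[0,0,-0.189,0,0,0,-0.1],[0,0,-0.188,0,0,0,-0.1],[0,0,-0.189,0,0,0,-0.1]]]}}

```text
clock: 49.55
eef_pos: [0.631, -0.0694, 0.2894]
tcp_rot: [-0.0, 0.702, 0.712, -0.001]
wrist_force: [0.8, -0.3, -0.3]
opening: 0.0514
grip_force: 0.0
```

Request:
{"name": "move_arm", "arguments": {"deltas": [[[0.209,-0.153,0,0,0,-0.011,-0.1],[0.212,-0.15,0,0,0,-0.011,-0.1],[0.214,-0.146,0,0,0,-0.011,-0.1],[0.216,-0.143,0,0,0,-0.011,-0.1],[0.219,-0.138,0,0,0,-0.011,-0.1],[0.222,-0.135,0,0,0,-0.011,-0.1],[0.224,-0.131,0,0,0,-0.01,-0.1],[0.225,-0.127,-0.001,0,0,-0.011,-0.1],[0.228,-0.124,0,0,0,-0.011,-0.1],[0.23,-0.119,0,0,0,-0.011,-0.1],[0.232,-0.116,0,0,0,-0.011,-0.1],[0.234,-0.111,0,0,0,-0.011,-0.1],[0.236,-0.108,0,0,0,-0.011,-0.1],[0.238,-0.103,0,0,0,-0.011,-0.1],[0.239,-0.099,0,0,0,-0.011,-0.1],[0.242,-0.095,0,0,0,-0.011,-0.1],[0.242,-0.091,0,0,0,-0.011,-0.1],[0.245,-0.087,0,0,0,-0.011,-0.1],[0,0,0,0,0,0,-0.1],[0,0,0,0,0,0,-0.1]]]}}

```text
clock: 51.22
eef_pos: [0.349, 0.304, 0.2891]
tcp_rot: [-0.001, 0.583, 0.813, -0.0]
wrist_force: [1.0, -0.2, -0.2]
opening: 0.0515
grip_force: 0.0
```

Request:
{"name": "move_arm", "arguments": {"deltas": [[[0,0,0,0,0,0,-0.1],[0,0,0,0,0,0,-0.1]]]}}

```text
clock: 51.38
eef_pos: [0.3506, 0.3019, 0.2893]
tcp_rot: [-0.0, 0.585, 0.811, -0.0]
wrist_force: [-0.1, 0.1, 1.2]
opening: 0.0515
grip_force: 0.0
```

```bash
python3 -c "
from h import *
import cv2
from cell import env
im=wcam('w9');p=toolpose()[0];print(p);bolts('w9',(0,))
sc=env.get_image('scene')['image'];cv2.imwrite('pics/sc9.png',sc)
rows([((.3502,.3030,.14),108.5,5,-.1),((.3502,.3030,.074),108.5,4,-.1)])
m=np.zeros((600,800,3),np.uint8);m[:288,:352]=grid(im,100,0,440,360,.8);m[290:590,:800]=grid(sc,210,220,320,120,2.5)[:300,:800];cv2.imwrite('pics/m9.png',m)"
```

```text
[0.35054261 0.3018718  0.28932243]
0 pred (np.int64(316), np.int64(226)) found (np.int64(314), np.int64(227)) contrast 112.0 [0.3521 0.2895 0.084 ]
[[[0.002,0,0.299,0,0,0,-0.1],[0.002,0.001,0.298,0,0,0,-0.1],[0.002,0,0.299,0,0,-0.001,-0.1],[0.003,0.001,0.298,-0.001,0,0,-0.1],[0.002,0,0.299,0,0,0,-0.1],[0,0,0.165,0,0,0,-0.1],[0,0,0.165,0,0,0,-0.1],[0,0,0.165,0,0,0,-0.1],[0,0,0.165,0,0,0,-0.1]]]
```

View pics/m9.png

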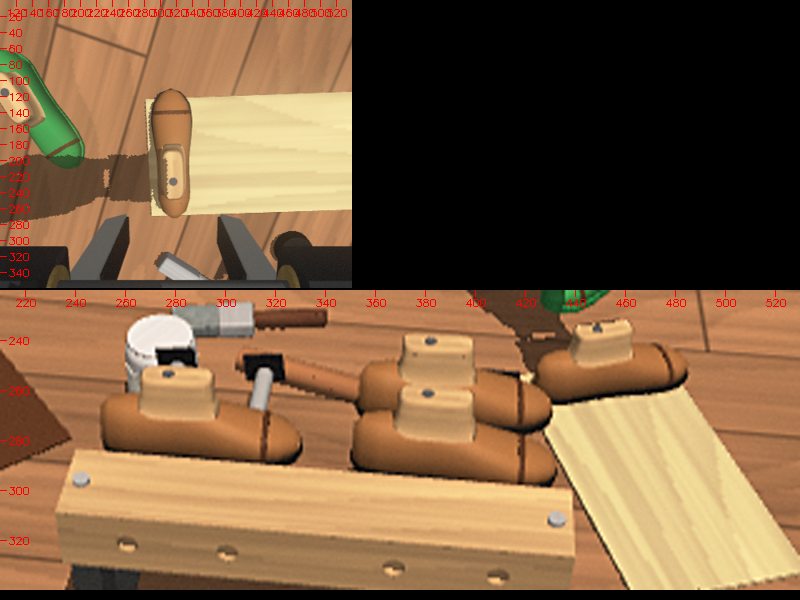

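Request:
{"name": "move_arm", "arguments": {"deltas": [[[0.002,0,0.299,0,0,0,-0.1],[0.002,0,0.298,0,0,0,-0.1],[0.002,0,0.299,0,0,0,-0.1],[0.002,0,0.298,0,0,0,-0.1],[0.002,0,0.299,0,0,0,-0.1],[0,0,0.165,0,0,0,-0.1],[0,0,0.165,0,0,0,-0.1],[0,0,0.165,0,0,0,-0.1],[0,0,0.165,0,0,0,-0.1],[0,0,0,0,0,0,-0.1],[0,0,0,0,0,0,-0.1],[0,0,0,0,0,0,1],[0,0,0,0,0,0,1],[0,0,0,0,0,0,1],[0,0,0,0,0,0,1],[0,0,0,0,0,0,1],[0,0,0,0,0,0,1]]]}}

```text
clock: 52.9
eef_pos: [0.3492, 0.3042, 0.0745]
tcp_rot: [-0.001, 0.584, 0.812, 0.0]
wrist_force: [-0.5, 0.5, 6.7]
opening: 0.0254
grip_force: 39.8
```

```bash
python3 -c "
from h import *
p,r,s=toolpose();print(p,s['grip_force'],s['opening'],s['wrist_force'])
st=rows([((p[0],p[1],.34),108.5,8,1)]);rows([((.5635,-.0702,.34),90.8,17,1)],st)"
```

```text
[0.34920259 0.30420966 0.07449862] 39.77336347103119 0.02542323483464409 [-0.51034139  0.53257237  6.70503922]
[[[0,0,-0.332,0,0,0,1],[0.001,0,-0.332,0,0,0,1],[0,-0.001,-0.332,0,0,0,1],[0,0,-0.332,0,0,0,1],[0.001,0,-0.331,0,0,0,1],[0,0,-0.332,0,0,0,1],[0,0,-0.332,0,-0.001,0.001,1],[0,-0.001,-0.332,0,0,0,1]]]
[[[-0.249,0.05,0,0,0,0.012,1],[-0.248,0.054,0,0,0,0.011,1],[-0.247,0.059,0,0,0,0.012,1],[-0.245,0.064,0.001,0,0,0.011,1],[-0.245,0.067,0,0,0,0.012,1],[-0.243,0.073,0,0,0,0.011,1],[-0.242,0.076,0,0,0,0.012,1],[-0.241,0.081,0,0,0,0.011,1],[-0.239,0.085,0,0,0,0.012,1],[-0.237,0.09,0,0,0,0.011,1],[-0.236,0.094,0,0,0,0.012,1],[-0.234,0.098,0.001,0,0,0.012,1],[-0.232,0.102,0,0,0,0.011,1],[-0.23,0.107,0,0,0,0.012,1],[-0.229,0.111,0,0,0,0.011,1],[-0.226,0.114,0,0,0,0.012,1],[-0.224,0.119,0,0,0.001,0.011,1]]]
```

Request:
{"name": "move_arm", "arguments": {"deltas": [[[0,0,-0.332,0,0,0,1],[0.001,0,-0.332,0,0,0,1],[0,-0.001,-0.332,0,0,0,1],[0,0,-0.332,0,0,0,1],[0.001,0,-0.331,0,0,0,1],[0,0,-0.332,0,0,0,1],[0,0,-0.332,0,0,0.001,1],[0,-0.001,-0.332,0,0,0,1]]]}}

```text
clock: 53.57
eef_pos: [0.3484, 0.3034, 0.3408]
tcp_rot: [-0.001, 0.585, 0.811, -0.001]
wrist_force: [0.1, 1.2, -2.6]
opening: 0.0256
grip_force: 39.8
```

Request:
{"name": "move_arm", "arguments": {"deltas": [[[-0.249,0.05,0,0,0,0.012,1],[-0.248,0.054,0,0,0,0.011,1],[-0.247,0.059,0,0,0,0.012,1],[-0.245,0.064,0.001,0,0,0.011,1],[-0.245,0.067,0,0,0,0.012,1],[-0.243,0.073,0,0,0,0.011,1],[-0.242,0.076,0,0,0,0.012,1],[-0.241,0.081,0,0,0,0.011,1],[-0.239,0.085,0,0,0,0.012,1],[-0.237,0.09,0,0,0,0.011,1],[-0.236,0.094,0,0,0,0.012,1],[-0.234,0.098,0.001,0,0,0.012,1],[-0.232,0.102,0,0,0,0.011,1],[-0.23,0.107,0,0,0,0.012,1],[-0.229,0.111,0,0,0,0.011,1],[-0.226,0.114,0,0,0,0.012,1],[-0.224,0.119,0,0,0,0.011,1],[0,0,0,0,0,0,1],[0,0,0,0,0,0,1],[0,0,0,0,0,0,1]]]}}

```text
clock: 55.23
eef_pos: [0.5627, -0.0695, 0.3383]
tcp_rot: [-0.001, 0.702, 0.712, -0.001]
wrist_force: [-0.5, 0.6, -2.9]
opening: 0.0255
grip_force: 39.8
```

Request:
{"name": "move_arm", "arguments": {"deltas": [[[0,0,0.217,0,0,0,1],[0,0,0.217,0,0,0,1],[0,0,0.217,0,0,0,1],[0,0,0.217,0,0,0,1],[0,0,0.217,0,0,0,1],[0,0,0,0,0,0,1],[0,0,0,0,0,0,1],[0,0,0,0,0,0,1]]]}}

```text
clock: 55.9
eef_pos: [0.5638, -0.0698, 0.2316]
tcp_rot: [0.0, 0.702, 0.713, -0.0]
wrist_force: [0.7, -0.8, -1.9]
opening: 0.0259
grip_force: 39.8
```

```bash
python3 -c "
from h import *
p,r,s=toolpose();print(p,s['wrist_force'],s['opening'])
st=rows([((.5635,-.0702,.2115),90.8,4,1)]);print()
st=rows([((.5635,-.0702,.2115),90.8,4,-.1),((.5635,-.0702,.29),90.8,4,-.1)],st)
rows([((.59,.05,.40),180.8,16,-.1)],st)"
```

```text
[ 0.56379618 -0.06983117  0.231642  ] [ 0.67375157 -0.80675886 -1.8528109 ] 0.025918499453016466
[[[-0.001,-0.001,0.05,0,0,0,1],[-0.001,-0.001,0.051,0,0,0,1],[-0.001,0,0.05,0,0,0.001,1],[-0.001,-0.001,0.05,0,0,0,1]]]

[[[0,0,0,0,0,0,-0.1],[0,0,0,0,0,0,-0.1],[0,0,0,0,0,0,-0.1],[0,0,0,0,0,0,-0.1],[0,0,-0.196,0,0,0,-0.1],[0,0,-0.196,0,0,0,-0.1],[0,0,-0.196,0,0,0,-0.1],[0,0,-0.197,0,0,0,-0.1]]]
[[[0.075,0.018,-0.069,0,0,-0.063,-0.1],[0.073,0.025,-0.068,0,0,-0.062,-0.1],[0.07,0.031,-0.069,0,0,-0.063,-0.1],[0.066,0.039,-0.069,0,0,-0.062,-0.1],[0.063,0.045,-0.069,0,0,-0.063,-0.1],[0.057,0.051,-0.068,0,0,-0.062,-0.1],[0.053,0.056,-0.069,0,0,-0.063,-0.1],[0.047,0.061,-0.069,0,0,-0.062,-0.1],[0.04,0.066,-0.069,0,0,-0.063,-0.1],[0.034,0.069,-0.068,0,0,-0.062,-0.1],[0.027,0.072,-0.069,0,0,-0.063,-0.1],[0.02,0.074,-0.069,0,0,-0.062,-0.1],[0.012,0.076,-0.069,0,0,-0.063,-0.1],[0.005,0.077,-0.068,0,0,-0.062,-0.1],[-0.003,0.077,-0.069,0,0,-0.063,-0.1],[-0.01,0.076,-0.069,0,0,-0.062,-0.1]]]
```

Request:
{"name": "move_arm", "arguments": {"deltas": [[[0,0,0.05,0,0,0,1],[0,0,0.051,0,0,0,1],[0,0,0.05,0,0,0,1],[0,0,0.05,0,0,0,1],[0,0,0,0,0,0,1],[0,0,0,0,0,0,-0.1],[0,0,0,0,0,0,-0.1],[0,0,0,0,0,0,-0.1],[0,0,0,0,0,0,-0.1],[0,0,-0.196,0,0,0,-0.1],[0,0,-0.196,0,0,0,-0.1],[0,0,-0.196,0,0,0,-0.1],[0,0,-0.197,0,0,0,-0.1]]]}}

```text
clock: 56.98
eef_pos: [0.5632, -0.0705, 0.2896]
tcp_rot: [-0.0, 0.702, 0.712, -0.001]
wrist_force: [-0.8, -0.1, -0.2]
opening: 0.0518
grip_force: 0.0
```

Request:
{"name": "move_arm", "arguments": {"deltas": [[[0.075,0.018,-0.069,0,0,-0.063,-0.1],[0.073,0.025,-0.068,0,0,-0.062,-0.1],[0.07,0.031,-0.069,0,0,-0.063,-0.1],[0.066,0.039,-0.069,0,0,-0.062,-0.1],[0.063,0.045,-0.069,0,0,-0.063,-0.1],[0.057,0.051,-0.068,0,0,-0.062,-0.1],[0.053,0.056,-0.069,0,0,-0.063,-0.1],[0.047,0.061,-0.069,0,0,-0.062,-0.1],[0.04,0.066,-0.069,0,0,-0.063,-0.1],[0.034,0.069,-0.068,0,0,-0.062,-0.1],[0.027,0.072,-0.069,0,0,-0.063,-0.1],[0.02,0.074,-0.069,0,0,-0.062,-0.1],[0.012,0.076,-0.069,0,0,-0.063,-0.1],[0.005,0.077,-0.068,0,0,-0.062,-0.1],[-0.003,0.077,-0.069,0,0,-0.063,-0.1],[-0.01,0.076,-0.069,0,0,-0.062,-0.1],[0,0,0,0,0,0,-0.1],[0,0,0,0,0,0,-0.1],[0,0,0,0,0,0,-0.1]]]}}

```text
clock: 58.57
eef_pos: [0.5896, 0.0491, 0.3983]
tcp_rot: [-0.001, -0.006, 1.0, -0.0]
wrist_force: [-0.0, -0.1, -0.4]
opening: 0.0517
grip_force: 0.0
```

```bash
python3 -c "
from h import *
import cv2
from cell import env
im=wcam('w10');p=toolpose()[0];print(p)
sc=env.get_image('scene')['image'];cv2.imwrite('pics/sc10.png',sc)
m=np.zeros((600,800,3),np.uint8);m[:300,:]=grid(im,100,80,420,220,1.36)[:300,:].__class__ and 0
g=grid(im,110,90,420,220,1.9);m[:418,:798]=g
g=grid(sc,210,220,320,120,1.5);m[420:600,:480]=g;cv2.imwrite('pics/m10.png',m)"
```

```text
[0.58959092 0.04902317 0.39823391]
```

View pics/m10.png

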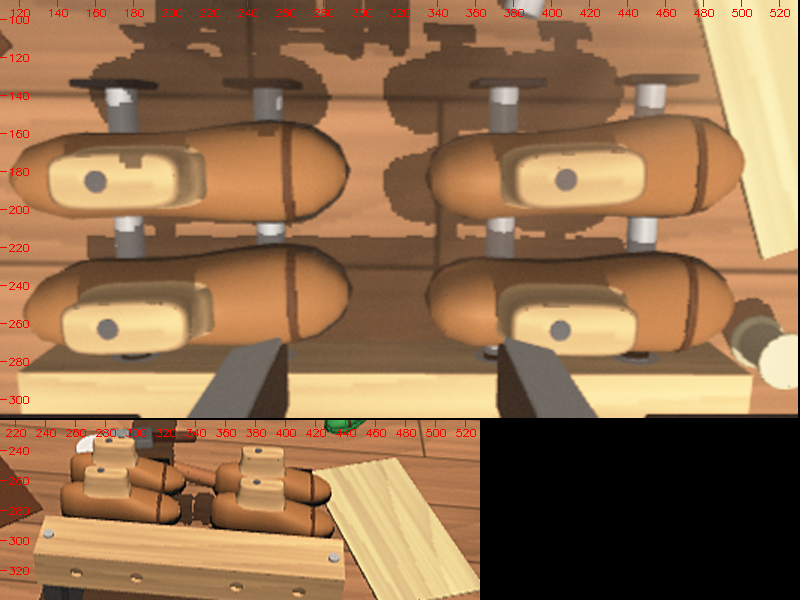

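```bash
python3 - <<'E'
from h import *
import cv2
K,T=cam("w10");g=cv2.cvtColor(cv2.imread("pics/w10.png"),cv2.COLOR_BGR2GRAY).astype(int)
f=lambda u,v,z:plane(K,T,(110+u/1.9,90+v/1.9),z)
for u,v,y0 in((120,87,-.145),(268,87,-.065),(503,86,.065),(651,82,.145)):
    print("plate inner x",f(u,v,.153).round(4)[:2],"want",round(.668-.0143*y0-.151,4))
for n,(a,b) in dict(b0o=((10,175),(347,170)),b0i=((22,305),(350,283)),b1o=((430,178),(744,160)),b1i=((428,290),(735,300))).items():
    A,B=f(*a,.17),f(*b,.17);m=(A+B)/2;print(n,"mid",m.round(4)[:2],"len",np.linalg.norm(B-A).round(3),"y from bay",(m[1]-(-.0597 if n[1]=="0" else .1503)).round(4))
E
```

```text
plate inner x [ 0.5183 -0.0943] want 0.5191
plate inner x [ 0.5175 -0.0172] want 0.5179
plate inner x [0.5156 0.105 ] want 0.5161
plate inner x [0.5128 0.1818] want 0.5149
b0o mid [ 0.5607 -0.0615] len 0.173 y from bay -0.0018
b0i mid [ 0.6248 -0.0611] len 0.175 y from bay -0.0014
b1o mid [0.5566 0.1471] len 0.16 y from bay -0.0032
b1i mid [0.623  0.1491] len 0.163 y from bay -0.0012
```

All four bars are within about 2 mm of their rings, and every shoe is centred in its bay, so I'm handing in.

```bash
python3 -c "
from cell import env
print(env.hand_in())"
```

```text
the job is handed in; nothing more can be done
None
```

I handed in the job after about 59 s: all four bars sit within about 2 mm of their depth rings, all four shoes stand across the two bays within about 3 mm of midway, and the glue tin was not knocked over; no verdict was returned.

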